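# Fetch a muffin from under the display riser with a trigger reacher

### The job

A muffin has been pushed under the low wooden display riser, where no hand fits and none should touch food: take the reacher by its two-paddle handle, squeeze the trigger so that its jaws close on the muffin under the riser, bring it out and stand it upright in the middle of the small round wooden board. Then let the jaws open and lay the reacher down flat on the table, clear of the muffin and the board. Never touch the muffin with the gripper or arm, squeeze it gently, do not tip it over, and leave the salt shaker and the price holder where they stand.

Things in the scene. Friction and masses are not known exactly. Their poses are not given: they have to be found in the camera images.
- riser: Low light-wood bridge shelf fixed on the table, 226 (x) x 130 (y) mm; origin at table height under its middle. It stands on 14 mm square posts in its four corners and a closed back at y = -55 mm; its mouth is the +y side (y = +65). Clear height inside 96 mm, top board to 110 mm. A guard on the top board's mouth edge leans out: at z = 186 mm it stands 25 mm beyond the mouth. Two jars on top reach z = 210.
- reacher: Reacher, 178 mm long, 0.31 kg, stands flat on its foot and hub. Frame on its underside, x forward to the jaws, y left, z up; origin 25 mm ahead of the grip and 81 mm behind the jaws point. Balanced near the grip. Shaft at z = 18, foot 56 mm wide behind the grip, to x = -73 mm; hub 48 mm wide at x = 16 to 46; jaw tips at x = 105. All lies below z = 35 mm but the handle, which reaches 106.
- reacher_grip (a point): Middle of the handle's two upright black paddles, 66 mm above the reacher's underside; axes as the reacher's. Paddles: 74 mm long, 30 mm wide, raked back 35 degrees (tops lean to -x), outer faces flat, facing +y (fixed grip) and -y (trigger), 52 mm apart at rest. Take them across y with the gripper leaning back along the rake; the leaning guard leaves no room for an upright one at the riser.
- reacher_jaws (a point): Point midway between the jaw pads, where the centre of the item to be gripped belongs: 106 mm ahead of the grip, 11 mm above the reacher's underside; axes as the reacher's. Carried 14 mm above the table, the pads meet the muffin below its widest part and the foot clears the round board.
- trigger (a joint): Travel of the trigger paddle towards the fixed one, in m: 0 released, 0.020 fully squeezed (paddle faces 32 mm apart). Spring: 10 N at 0, 17 N at 0.020. Each jaw turns inward by 24 rad per m of it. A light squeeze of a few mm holds the tool with the jaws still wide; on the muffin it stops at about 0.010 to 0.012. The jaws get about half of the squeeze beyond the spring's force.
- jaw_left: Left jaw (+y side of the reacher): bent arm with a rubber pad 36 mm long, 18 mm high (2 to 20 mm above the underside), slightly hollow. Origin at its upright hinge, 64 mm ahead of the grip, 18 mm to the side. Open, the pads stand 82 mm (rear) to 98 mm (front) apart and 114 mm over all; they reach 18 mm behind and 24 mm ahead of the jaws point.
- jaw_right: Right jaw (-y side of the reacher), mirror image of the left one, moved by the same trigger.
- muffin_centre (a point): Centre of the brown muffin under the riser, half-way up its 66 mm; 55 to 115 g. Round: foot 45 mm across, about 62 mm at 25 mm height, 76 mm at 40 mm height. z axis up. To be touched by the jaws only. A second muffin on the cake stand is no part of the task.
- board_top (a point): Middle of the top of a small round wooden board, 90 mm across, 8 mm high, fixed on the table. Round it, world x, y in mm: plates 24 mm high at (395, 365), radius 146, and (385, 25), radius 134; on the first a glass dome, radius 105, 120 mm high; cake stand at (605, 505), disc radius 146, from 66 to 84 mm high; counter ledge from x = 780, 170 mm high.
- shaker_centre (a point): Salt shaker, 44 mm across, 90 mm high, standing; this point is half-way up. Leave it alone.
- price_block_centre (a point): Price holder: wooden block 22 x 50 x 18 mm with a dark upright card 62 mm wide, 58 mm high in all; this point is half-way up. Leave it alone.

How it is judged:
By the outcome, as a careful person would: the job done as asked, in the order asked, and still so for the second after the job is handed in, with the robot touching nothing.
It also fails if it takes over 61 s, if anything falls off the work surface, if the arm or the gripper's body presses on something with over 40 N, if the wrist force passes 120 N, or if a joint passes its speed limit or range.

### The arm

A 6-joint arm with a two-finger parallel gripper is mounted at the origin on a cart in front of the work surface, level with it; the furniture and walls round the work are solid. World frame = base frame: x ahead of the robot, y to its left, z up, the work surface at z = 0. Lengths are in m, angles in degrees, forces in N, time in s.
With the tool pointing down it reaches from about 0.35 to 0.875 m from the base axis. Payload 4.2 kg.
Tool frame: the origin (TCP) lies between the finger pads; the fingertips stand 11 mm ahead of it and the grasp point (between the pads) lies 8 mm behind it; z points along the fingers, y is the direction in which the jaws open and shut (so a half turn about z gives the same grasp; the last joint's range is limited). The gripper opens to 87 mm and grips with 3 to 60 N. Pads are 19 mm wide; open, the fingers measure 117 mm over their backs; the gripper's body (75 mm by 190 mm) begins 51 mm behind the grasp point.
Start: joints at [91.478, 22.042, 0.453, 0, -68.411, -14.817], TCP at [0.144, 0.608, 0.234] pointing down, gripper open.
Joint ranges: [-179.83, 179.83], [-69.29, 118.12], [-61.27, 80.66], [-181.25, 117.63], [-171.15, -9.14], [-177.46, 177.46]. Speed limits (degrees/s): [159.86, 159.86, 180, 180, 180, 180].

### API

Orientations are given as a 3x3 rotation matrix whose columns are the frame's x, y, z axes.
In Python, from station import sense, capture, get_calibration, finish_job, search_frame, cut_out gives the robot as it stands.
- The arm moves only by the tool arm_command, never from a script. Its argument "rows" is a list of rows, each an object with "fingers": the opening in per cent of the stroke, from 0 (shut) to 100 (fully open); "travel": the shift along the tool's x, y, z in cm, a list of three; "roll": the turn about the tool's z in degrees. A call has 1 to 10 rows; each row is the pose to reach, as a shift and turn from the pose commanded when the call began, along the tool's axes at that moment; what a row does not reach only later rows make up. A row lasts 1/10 s, in which the tool goes at most 50 mm and 8.59 degrees, less where a joint would pass 70% of its speed; a pose out of reach is approached as far as the arm can. A call with a gripper value outside its range is refused whole. The fingers move at their own pace and stop on an object; the grip force is fixed at half the most. Time passes only in rows, so rows that repeat a pose let the fingers close. It gives the time, the measured TCP pose, the force and the opening at its end, in the units of the state.
- sense(): the state, without advancing time (a new reading comes with each control period).
- capture(name): name is "scene" or "top" or "wrist"; returns (picture, depth): 480x640x3 uint8, red, green, blue; 480x640 float32, m along the optical axis (not along the pixel's ray), 0 where there is no reading.
- get_calibration(name): a dict with "fov_y" (degrees; the focal length in pixels is half the picture's height over the tangent of half this angle, whatever the lens; pixels are square), "cx", "cy" (the principal point, pixels), "distortion" ([k1, k2, p1, p2, k3] as OpenCV has them; the pictures are not rectified), "origin" and "attitude" of the camera in the world; the wrist camera has in their place "mount" (4x4, takes a point from camera to tool coordinates, whose origin is the TCP and whose axes are the flange's). Camera axes: x right, y down, z forward; pixel columns grow to the right and rows downward; lengths in m; the calibration is good to about 2 mm. A picture is of the moment at which its call begins: read the wrist's pose just before it. get_calibration takes no time and is no camera call.
- finish_job(): hands the job in, once; it reports no verdict.
Trained networks look in the newest picture that a camera, given by its name, has taken for a name from the list of things; names that differ only in an ending like _2 or _b are one class to them, and where a whole thing is asked for, a point or a joint stands for the part that bears it (a point fixed in the world has none). Each returns a list of dicts, best first, with "p" (0 to 1); they miss things now and then, are a little off and sometimes report something else, mostly with a low value. They report only what shows in the picture. A call takes as long as a camera call.
- search_frame(camera, label): "position" ([x, y, z] in m, in world coordinates, good to about 4 mm: the middle of the surface that is visible of it).
- cut_out(camera, label): "mask" (480x640 bool, what is visible of it).
The state is a dict: "time_s": time; "joints": joint angles; "joint_velocities": joint speeds; "effort": joint torques, N m; "tcp_pos": TCP position; "ee_rot": TCP orientation; "wrist_force": force on the tool from outside, world axes, zero at the start; "moment": the same for the moment, N m; "gripper_width": opening from 0.0 (shut) to 1.0 (fully open).
Only numpy, scipy, OpenCV 4.12 (cv2) and the standard library are available. Lean on these libraries where they do the work, as an engineer would, in place of code of your own. Each camera call takes 0.05 s, during which the arm holds its last target. There are 200 camera calls.

## Working session

There is one attempt and no reset: what is moved stays moved. The work goes in short steps, Python scripts to look and compute and a tool call to move; the robot and the scene stay as the last step left them, time stands still between calls to the robot, and variables do not carry over. Pictures are saved under pics/ and viewed, about 8 in all and at most 12, crops included, and the job is handed in when it is done.

Besides the shell and the picture viewer there is one more tool, called after "Call:" as name(argument=value, ...), one argument or row to a line, values as JSON. arm_command: Moves the arm, as the interface text tells. Its arguments: {"type":"object","properties":{"rows":{"type":"array","items":{"type":"object","properties":{"fingers":{"type":"number"},"travel":{"type":"array","items":{"type":"number"}},"roll":{"type":"number"}}}}},"required":["rows"]}

```bash
ls; mkdir -p pics; cat > h.py <<'E'
import numpy as np, cv2
from station import *
def cam(n,s=None):
    c=get_calibration(n); f=240/np.tan(np.radians(c['fov_y']/2))
    K=np.array([[f,0,c['cx']],[0,f,c['cy']],[0,0,1]]); D=np.array(c['distortion'],float)
    if 'mount' in c:
        s=s or sense(); T=np.eye(4); T[:3,:3]=s['ee_rot']; T[:3,3]=s['tcp_pos']; T=T@np.array(c['mount'])
        return K,D,T[:3,:3],T[:3,3]
    return K,D,np.array(c['attitude']).reshape(3,3),np.array(c['origin'])
def cloud(n,dep,mask,s=None):
    K,D,R,o=cam(n,s); v,u=np.nonzero(mask&(dep>0)); z=dep[v,u]
    p=cv2.undistortPoints(np.stack([u,v],1).astype(np.float64)[:,None],K,D)[:,0]
    return (np.c_[p,np.ones(len(p))]*z[:,None])@R.T+o
def shot(n,fn=None):
    s=sense(); im,d=capture(n)
    if fn: cv2.imwrite('pics/'+fn,im[...,::-1])
    return s,im,d
E
python3 - <<'E'
from h import *
np.set_printoptions(precision=3,suppress=True)
print({k:v for k,v in sense().items()})
for n in ['scene','top']:
    s,im,d=shot(n,n+'0.png'); np.save(n+'0.npy',d)
    print(n,cam(n)[3])
    for l in ['riser','reacher','reacher_grip','reacher_jaws','jaw_left','jaw_right','trigger','muffin_centre','board_top','shaker_centre','price_block_centre']:
        print(l,[(np.round(r['position'],3).tolist(),round(r['p'],2)) for r in search_frame(n,l)[:3]])
E
```

```text
pics
{'time_s': 0.0, 'joints': array([ 91.481,  22.09 ,   0.38 ,  -0.032, -68.411, -14.818]), 'joint_velocities': array([ 0.064, -0.015, -0.004,  0.001, -0.025, -0.15 ]), 'effort': array([  0.   , -39.067,  18.741,   4.22 ,   0.011,  -0.   ]), 'tcp_pos': array([0.144, 0.608, 0.232]), 'ee_rot': array([[ 0.973, -0.231, -0.   ],
       [-0.231, -0.973, -0.002],
       [ 0.   ,  0.002, -1.   ]]), 'wrist_force': array([ 0.603, -0.164,  0.13 ]), 'moment': array([-0.029, -0.008,  0.015]), 'gripper_width': 0.9989181524853712}
scene [0.315 0.625 0.677]
riser [([0.619, -0.0, 0.148], 0.79), ([0.751, 0.183, 0.03], 0.63)]
reacher [([0.585, 0.208, 0.028], 0.88)]
reacher_grip [([0.587, 0.211, 0.026], 0.91)]
reacher_jaws [([0.583, 0.211, 0.029], 0.56)]
jaw_left [([0.635, 0.116, 0.014], 0.44)]
jaw_right [([0.544, 0.12, 0.013], 0.6)]
trigger [([0.564, 0.223, 0.081], 0.67)]
muffin_centre [([0.648, 0.005, 0.032], 0.72)]
board_top [([0.678, 0.191, 0.011], 0.76)]
shaker_centre [([0.473, 0.192, 0.058], 0.57)]
price_block_centre [([0.75, 0.183, 0.032], 0.85)]
top [0.538 0.114 0.91 ]
riser [([0.643, 0.002, 0.11], 0.68)]
reacher [([0.59, 0.188, 0.027], 0.93)]
reacher_grip [([0.59, 0.185, 0.028], 0.73)]
reacher_jaws [([0.588, 0.19, 0.028], 0.92)]
jaw_left [([0.638, 0.124, 0.015], 0.49)]
jaw_right [([0.545, 0.125, 0.014], 0.49)]
trigger [([0.576, 0.204, 0.078], 0.59)]
muffin_centre [([0.573, 0.203, 0.075], 0.75)]
board_top [([0.672, 0.181, 0.006], 0.73), ([0.597, 0.185, 0.028], 0.2)]
shaker_centre [([0.485, 0.18, 0.083], 0.66), ([0.545, 0.124, 0.014], 0.27)]
price_block_centre [([0.755, 0.181, 0.026], 0.69)]
```

View pics/scene0.png

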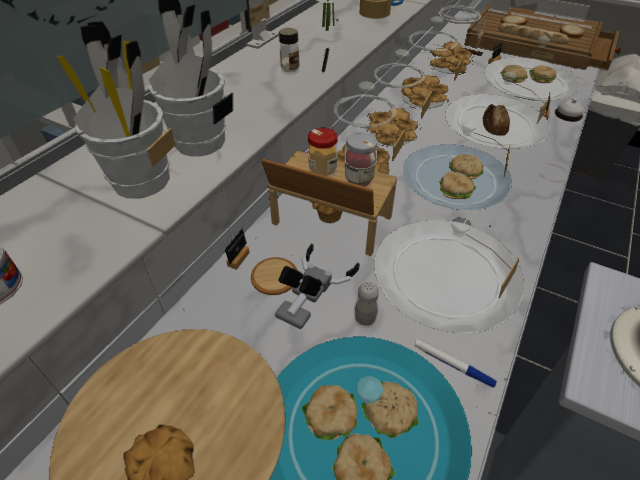

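View pics/top0.png

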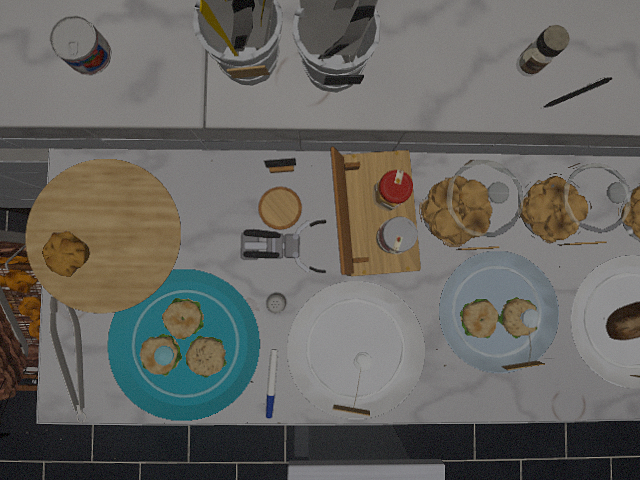

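The scene view shows the reacher at (305,285), pointing into the riser, with the muffin under it at (328,210), the board at (275,275), the shaker at (367,300) and the price holder at (237,248). The top view agrees with this: reacher axis near row 245, board at (280,207).

```bash
cat > m1.py <<'E'
from h import *
np.set_printoptions(precision=4,suppress=True)
def best(n,l): 
    r=cut_out(n,l); return r[0]['mask'] if r else None
out={}
for n in ['top','scene']:
    s,im,d=shot(n)
    for l in ['riser','reacher','muffin_centre','board_top','shaker_centre','price_block_centre','jaw_left','jaw_right','trigger']:
        m=best(n,l)
        if m is None: print(n,l,None); continue
        P=cloud(n,d,m); out[n+l]=P
        print(n,l,len(P),np.percentile(P,[2,50,98],axis=0).ravel())
        if l in('board_top','riser'):
            zt=.008 if l=='board_top' else .110
            Q=P[abs(P[:,2]-zt)<.006]; r=cv2.minAreaRect((Q[:,:2]*1000).astype(np.float32)); print('   rect',r, Q[:,2].mean())
    if n=='scene':
        # muffin: all points inside riser footprint
        P=cloud(n,d,np.ones(d.shape,bool)); out['all']=P
np.savez('c.npz',**out)
M=out['scenemuffin_centre']
print('muffin z range'); 
for z in np.arange(0,.07,.01):
    q=M[(M[:,2]>=z)&(M[:,2]<z+.01)]
    if len(q): print(z,len(q),np.percentile(q[:,:2],[2,50,98],axis=0).ravel())
R=out['topreacher']
for y in np.arange(.08,.30,.01):
    q=R[(R[:,1]>=y)&(R[:,1]<y+.01)]
    for lab,w in(('lo',q[(q[:,2]<.04)&(q[:,2]>.004)]),('hi',q[q[:,2]>=.04])):
        if len(w)>3: print(round(y,3),lab,len(w),w[:,0].min(),np.median(w[:,0]),w[:,0].max(),'z',np.median(w[:,2]),w[:,2].max())
E
python3 m1.py
```

```text
top riser 9684 [ 0.5398 -0.0739  0.1075  0.6455  0.0005  0.1119  0.755   0.0745  0.2104]
   rect ((649.1702270507812, -12.445884704589844), (226.19161987304688, 129.3364715576172), 5.010962963104248) 0.11024592706646494
top reacher None
top muffin_centre None
top board_top 1437 [0.6305 0.1392 0.0049 0.6684 0.1799 0.0082 0.7089 0.2189 0.0117]
   rect ((668.9082641601562, 179.71060180664062), (88.01252746582031, 85.87930297851562), 45.42814254760742) 0.008263254261517526
top shaker_centre 393 [0.4613 0.163  0.0019 0.4816 0.1784 0.0826 0.4979 0.2    0.0909]
top price_block_centre 348 [0.7438 0.1492 0.0015 0.7534 0.1747 0.0255 0.7595 0.2038 0.0574]
top jaw_left 136 [ 0.6215  0.0892 -0.0017  0.6367  0.1162  0.0154  0.6455  0.1405  0.0221]
top jaw_right 1771 [0.5433 0.0959 0.0074 0.5908 0.1891 0.028  0.6386 0.2535 0.1008]
top trigger 294 [0.5648 0.1797 0.0273 0.5716 0.2007 0.0759 0.6001 0.2374 0.1027]
scene riser None
scene reacher None
scene muffin_centre 351 [ 0.6292 -0.0212 -0.0001  0.6483  0.0033  0.0281  0.6771  0.0144  0.0522]
scene board_top 1114 [0.6288 0.1394 0.0031 0.6726 0.1903 
[... 344 characters left out ...]
575]
scene jaw_left 153 [ 0.62    0.0855 -0.0016  0.6345  0.1161  0.0142  0.6468  0.1436  0.0212]
scene jaw_right None
scene trigger 363 [0.5624 0.1807 0.027  0.564  0.2176 0.078  0.6002 0.2389 0.1018]
muffin z range
0.0 53 [ 0.6343 -0.0227  0.6471 -0.0003  0.6722  0.0032]
0.01 59 [ 0.6312 -0.0206  0.6471  0.0004  0.6735  0.0047]
0.02 67 [ 0.6301 -0.0206  0.6436  0.0016  0.6707  0.0066]
0.03 34 [ 0.63   -0.013   0.6436  0.0061  0.6628  0.0147]
0.04 110 [ 0.6282 -0.0039  0.6517  0.009   0.6796  0.0148]
0.05 19 [0.6372 0.0053 0.6611 0.0106 0.6715 0.0134]Traceback (most recent call last):
  File "m1.py", line 25, in <module>
    R=out['topreacher']
      ~~~^^^^^^^^^^^^^^
KeyError: 'topreacher'
```

```bash
cat > m2.py <<'E'
from h import *
from scipy.optimize import least_squares
np.set_printoptions(precision=4,suppress=True)
c=np.load('c.npz'); M=c['scenemuffin_centre']
M=M[(M[:,2]>.003)&(M[:,2]<.04)]
r=lambda z:np.interp(z,[0,.025,.04],[.0225,.031,.038])
f=least_squares(lambda p:np.hypot(M[:,0]-p[0],M[:,1]-p[1])-r(M[:,2]),[.65,-.03],loss='soft_l1',f_scale=.002)
print('muffin',f.x,np.median(abs(f.fun)))
A=c['all']; a=np.radians(5); 
B=A[(A[:,2]>.004)&(A[:,2]<.09)&(abs(A[:,0]-.645)<.1)&(A[:,1]<.05)&(A[:,1]>-.07)]
# robust: shaker, board fits
for n,l,R in(('top','board_top',.045),('scene','board_top',.045)):
    P=c[n+l]; P=P[abs(P[:,2]-.008)<.004]; (x,y),rad=cv2.minEnclosingCircle((P[:,:2]*1000).astype(np.float32)); print(n,l,x,y,rad)
P=c['topjaw_right']
for y in np.arange(.08,.27,.01):
    q=P[(P[:,1]>=y)&(P[:,1]<y+.01)]
    for lab,w in(('lo',q[(q[:,2]<.04)&(q[:,2]>.004)]),('hi',q[q[:,2]>=.04])):
        if len(w)>3: print(round(y,3),lab,len(w),w[:,0].min(),np.median(w[:,0]),w[:,0].max(),'z',np.median(w[:,2]),w[:,2].max())
H=P[(P[:,2]>.045)]; print('handle top y', H[H[:,2]>.095].mean(0))
T=c['topjaw_left']; J=P[P[:,1]<.12]; print('tips',T[T[:,1]<.1].mean(0), J[J[:,1]<.1].mean(0), 'minx/maxy', P[:,1].max())
print(cam('scene')[2][:,2], get_calibration('wrist'))
E
python3 m2.py
```

```text
muffin [ 0.6596 -0.024 ] 0.0011832324584448266
top board_top 669.4380493164062 179.40304565429688 44.61726379394531
scene board_top 666.906005859375 178.98374938964844 45.78797149658203
0.08 lo 16 0.5374616822891886 0.5414959542874846 0.6426992860683369 z 0.019612358695515253 0.021628604730311585
0.09 lo 32 0.5374253148678748 0.6378006659499973 0.6426802272324349 z 0.018866366270541446 0.024036712727809384
0.1 lo 32 0.539368681655896 0.5902002061342746 0.6426789882502086 z 0.019603425229912652 0.022490627517093964
0.11 lo 32 0.5413042654837446 0.6327432756391812 0.6408756493862349 z 0.01794942475123862 0.022264943993580033
0.12 lo 49 0.541285279914084 0.6306820966500261 0.6429287940654339 z 0.014505375285456812 0.018632326018619305
0.13 lo 79 0.5472964570999489 0.5889239502981415 0.6364937711937824 z 0.015575983534492188 0.03056655734203806
0.14 lo 151 0.5533450501631695 0.5907358286553781 0.6283568769469784 z 0.03047870901294103 0.036404505587399716
0.15 lo 120 0.566845823894594 0.5897340708821018 0.612912576278512 z 0.02975289790077179 0.03388156526189634
0.16 lo 94 0.5669182157767
[... 1735 characters left out ...]
0.24 hi 4 0.6072572107174683 0.6097632443141281 0.6127080565168241 z 0.08804844621351404 0.08887057307340895
0.25 lo 72 0.5646660876134083 0.5899277640662256 0.6176172912064922 z 0.013371783244685798 0.01722873196191399
handle top y [0.5909 0.2215 0.0992]
tips [0.6407 0.0946 0.0143] [0.5901 0.0931 0.0181] minx/maxy 0.2577919736704296
[ 0.3446 -0.6244 -0.701 ] {'fov_y': 71.22572569698697, 'cx': 320.2893653353116, 'cy': 237.34341661682953, 'distortion': array([-0.0548,  0.    ,  0.    ,  0.    ,  0.    ]), 'mount': array([[ 0.0001, -0.9601, -0.2797,  0.0781],
       [ 1.    ,  0.    ,  0.0002, -0.0004],
       [-0.0002, -0.2797,  0.9601, -0.1515],
       [ 0.    ,  0.    ,  0.    ,  1.    ]])}
```

Call:
arm_command(
  rows=[
    {"fingers":100,"travel":[1.2,4.8,-1],"roll":0},
    {"fingers":100,"travel":[2.3,9.7,-2],"roll":0},
    {"fingers":100,"travel":[3.5,14.5,-3],"roll":0},
    {"fingers":100,"travel":[4.6,19.4,-4],"roll":0},
    {"fingers":100,"travel":[5.8,24.2,-5],"roll":0},
    {"fingers":100,"travel":[7,29,-5],"roll":0},
    {"fingers":100,"travel":[8,33,-5],"roll":0},
    {"fingers":100,"travel":[8,33,-5],"roll":0},
  ],
)

```text
time_s: 3.0
tcp_pos: [0.1459, 0.264, 0.2839]
ee_rot: [[0.973, -0.231, -0.001], [-0.231, -0.973, 0.003], [-0.002, -0.003, -1.0]]
wrist_force: [-0.7, -0.2, 0.0]
gripper_width: 0.999
```

```bash
python3 - <<'E'
from h import *
np.set_printoptions(precision=3,suppress=True)
s=sense(); print(s['time_s'],s['joints'],s['tcp_pos'],s['ee_rot'])
E
```

```text
3.0 [ 93.003 -15.108 -32.559  -0.052 -72.369 -16.362] [0.146 0.264 0.284] [[ 0.973 -0.231 -0.001]
 [-0.231 -0.973  0.003]
 [-0.002 -0.003 -1.   ]]
```

Call:
arm_command(
  rows=[
    {"fingers":100,"travel":[1.2,4.8,0],"roll":0},
    {"fingers":100,"travel":[2.3,9.7,0],"roll":0},
    {"fingers":100,"travel":[3.5,14.5,0],"roll":0},
    {"fingers":100,"travel":[4.6,19.4,0],"roll":0},
    {"fingers":100,"travel":[5.8,24.2,0],"roll":0},
    {"fingers":100,"travel":[5.8,24.2,0],"roll":0},
  ],
)

```text
time_s: 3.6
tcp_pos: [0.1562, 0.0207, 0.2837]
ee_rot: [[0.976, -0.216, -0.009], [-0.216, -0.976, 0.01], [-0.011, -0.008, -1.0]]
wrist_force: [-0.1, 0.2, 0.6]
gripper_width: 1.004
```

```bash
python3 - <<'E'
from h import *
np.set_printoptions(precision=3,suppress=True)
s=sense(); print(s['time_s'],s['joints'],s['tcp_pos'],s['ee_rot'],s['wrist_force'])
E
```

```text
3.6 [ 98.422 -48.801 -42.32   -0.436 -95.822 -20.923] [0.156 0.021 0.284] [[ 0.976 -0.216 -0.009]
 [-0.216 -0.976  0.01 ]
 [-0.011 -0.008 -1.   ]] [-0.144  0.215  0.611]
```

Call:
arm_command(
  rows=[
    {"fingers":100,"travel":[1.2,4.8,0],"roll":0},
    {"fingers":100,"travel":[2.3,9.7,0],"roll":0},
    {"fingers":100,"travel":[3.5,14.5,0],"roll":0},
    {"fingers":100,"travel":[4.6,19.4,0],"roll":0},
    {"fingers":100,"travel":[4.6,19.4,0],"roll":0},
  ],
)

```text
time_s: 4.1
tcp_pos: [0.1519, -0.1763, 0.2882]
ee_rot: [[0.971, -0.239, -0.004], [-0.239, -0.971, -0.003], [-0.003, 0.003, -1.0]]
wrist_force: [0.3, 0.7, -0.0]
gripper_width: 1.001
```

```bash
python3 - <<'E'
from h import *
np.set_printoptions(precision=3,suppress=True)
s=sense(); print(s['time_s'],s['joints'],s['tcp_pos'],s['ee_rot'],s['wrist_force'])
E
```

```text
4.1 [  87.743  -69.156  -37.291   -0.251 -122.022  -11.698] [ 0.152 -0.176  0.288] [[ 0.971 -0.239 -0.004]
 [-0.239 -0.971 -0.003]
 [-0.003  0.003 -1.   ]] [ 0.264  0.702 -0.037]
```

Call:
arm_command(
  rows=[
    {"fingers":100,"travel":[1.2,4.8,0],"roll":0},
    {"fingers":100,"travel":[2.3,9.7,0],"roll":0},
    {"fingers":100,"travel":[3.5,14.5,0],"roll":0},
    {"fingers":100,"travel":[3.5,14.5,0],"roll":0},
  ],
)

```text
time_s: 4.5
tcp_pos: [0.1169, -0.2395, 0.3333]
ee_rot: [[0.971, -0.237, 0.009], [-0.237, -0.971, -0.032], [0.016, 0.029, -0.999]]
wrist_force: [0.4, 0.3, -0.9]
gripper_width: 0.999
```

```bash
python3 - <<'E'
from h import *
np.set_printoptions(precision=3,suppress=True)
s=sense(); print(s['time_s'],s['joints'],s['tcp_pos'],s['ee_rot'],s['wrist_force'])
E
```

```text
4.5 [  77.942  -69.129  -30.346    1.164 -130.468   -0.906] [ 0.117 -0.239  0.333] [[ 0.971 -0.237  0.009]
 [-0.237 -0.971 -0.032]
 [ 0.016  0.029 -0.999]] [ 0.39   0.337 -0.853]
```

Call:
arm_command(
  rows=[
    {"fingers":100,"travel":[2,10,0],"roll":0},
    {"fingers":100,"travel":[4,20,0],"roll":0},
    {"fingers":100,"travel":[6,30,0],"roll":0},
    {"fingers":100,"travel":[8,40,0],"roll":0},
    {"fingers":100,"travel":[10,50,0],"roll":0},
  ],
)

```text
time_s: 5.0
tcp_pos: [0.0858, -0.3742, 0.4415]
ee_rot: [[0.972, -0.234, 0.01], [-0.233, -0.971, -0.045], [0.021, 0.042, -0.999]]
wrist_force: [0.3, 1.2, 1.3]
gripper_width: 1.001
```

```bash
cat > st.py <<'E'
from h import *
np.set_printoptions(precision=3,suppress=True)
s=sense(); print(s['time_s'],s['joints'],s['tcp_pos'],s['ee_rot'],s['wrist_force'])
E
python3 st.py
```

```text
5.0 [  77.367  -69.122   -7.472    2.623 -154.036    1.468] [ 0.086 -0.374  0.441] [[ 0.972 -0.234  0.01 ]
 [-0.233 -0.971 -0.045]
 [ 0.021  0.042 -0.999]] [0.259 1.204 1.342]
```

Call:
arm_command(
  rows=[
    {"fingers":100,"travel":[-1,-5,4],"roll":0},
    {"fingers":100,"travel":[-2,-10,6],"roll":0},
    {"fingers":100,"travel":[-3,-15,8],"roll":0},
    {"fingers":100,"travel":[-4,-20,10],"roll":0},
    {"fingers":100,"travel":[-6,-25,12],"roll":0},
    {"fingers":100,"travel":[-6,-30,14],"roll":0},
    {"fingers":100,"travel":[-6,-30,14],"roll":0},
  ],
)

```text
time_s: 5.7
tcp_pos: [0.0942, -0.1464, 0.2959]
ee_rot: [[0.936, -0.351, -0.006], [-0.351, -0.935, -0.052], [0.012, 0.051, -0.999]]
wrist_force: [-4.1, -2.8, 0.7]
gripper_width: 1.0
```

```bash
python3 st.py
```

```text
5.7 [  46.738  -51.752  -41.415    1.824 -102.753   23.056] [ 0.094 -0.146  0.296] [[ 0.936 -0.351 -0.006]
 [-0.351 -0.935 -0.052]
 [ 0.012  0.051 -0.999]] [-4.136 -2.777  0.736]
```

```bash
python3 - <<'E'
from h import *
np.set_printoptions(precision=3,suppress=True)
c=np.load('c.npz'); A=c['all']
for x0 in np.arange(-.6,.6,.2):
    for y0 in np.arange(-1.6,.2,.2):
        q=A[(A[:,0]>=x0)&(A[:,0]<x0+.2)&(A[:,1]>=y0)&(A[:,1]<y0+.2)]
        if len(q): print(round(x0,1),round(y0,1),len(q),np.percentile(q[:,2],[2,98]))
E
```

```text
-0.4 -1.6 418 [-0.928 -0.908]
-0.4 -1.4 486 [-0.928 -0.91 ]
-0.2 -1.6 1110 [-0.928 -0.909]
-0.2 -1.4 1199 [-0.928 -0.909]
-0.2 -1.2 473 [-0.927 -0.911]
-0.2 -1.0 571 [-0.927 -0.91 ]
-0.2 -0.8 564 [-0.928 -0.911]
-0.2 -0.6 87 [-0.926 -0.913]
-0.2 -0.0 623 [-0.247 -0.124]
0.0 -1.6 573 [-0.929 -0.909]
0.0 -1.4 682 [-0.928 -0.91 ]
0.0 -1.2 839 [-0.928  0.031]
0.0 -1.0 971 [-0.928 -0.91 ]
0.0 -0.8 1177 [-0.927 -0.91 ]
0.0 -0.6 1385 [-0.928 -0.911]
0.0 -0.4 812 [-0.929 -0.914]
0.0 -0.2 5921 [-0.822  0.015]
0.0 -0.0 14310 [-0.522  0.013]
0.2 -1.4 1069 [0.015 0.113]
0.2 -1.2 2446 [-0.002  0.083]
0.2 -1.0 1715 [-0.002  0.044]
0.2 -0.8 2160 [-0.002  0.041]
0.2 -0.6 3254 [-0.002  0.084]
0.2 -0.4 4275 [-0.002  0.028]
0.2 -0.2 5626 [-0.002  0.025]
0.2 -0.0 10336 [-0.002  0.142]
0.4 -1.4 1156 [0.059 0.116]
0.4 -1.2 2207 [-0.001  0.087]
0.4 -1.0 1890 [-0.003  0.146]
0.4 -0.8 1986 [-0.003  0.105]
0.4 -0.6 3197 [-0.002  0.151]
0.4 -0.4 4151 [-0.001  0.158]
0.4 -0.2 6996 [-0.002  0.209]
0.4 -0.0 10271 [-0.002  0.178]
```

Call:
arm_command(
  rows=[
    {"fingers":100,"travel":[4,-2,-3],"roll":0},
    {"fingers":100,"travel":[8,-4,-6],"roll":0},
    {"fingers":100,"travel":[12,-6,-9],"roll":0},
    {"fingers":100,"travel":[16,-8,-12],"roll":0},
    {"fingers":100,"travel":[20,-10,-15],"roll":0},
    {"fingers":100,"travel":[20,-10,-15],"roll":0},
  ],
)

```text
time_s: 6.3
tcp_pos: [0.2446, -0.0999, 0.3923]
ee_rot: [[0.973, -0.233, 0.007], [-0.232, -0.972, -0.041], [0.016, 0.038, -0.999]]
wrist_force: [-0.7, -0.8, 1.5]
gripper_width: 1.0
```

```bash
python3 st.py
```

```text
6.3 [ 121.806  -64.888  -21.505   -1.259 -135.573  -46.138] [ 0.245 -0.1    0.392] [[ 0.973 -0.233  0.007]
 [-0.232 -0.972 -0.041]
 [ 0.016  0.038 -0.999]] [-0.716 -0.758  1.481]
```

```bash
cat > kin.py <<'E'
import numpy as np
from scipy.spatial.transform import Rotation as Ro
from scipy.optimize import least_squares
D=[([91.481,22.09,.38,-.032,-68.411,-14.818],[.144,.608,.232]),([93.003,-15.108,-32.559,-.052,-72.369,-16.362],[.146,.264,.284]),
([98.422,-48.801,-42.32,-.436,-95.822,-20.923],[.156,.021,.284]),([87.743,-69.156,-37.291,-.251,-122.022,-11.698],[.152,-.176,.288]),
([77.942,-69.129,-30.346,1.164,-130.468,-.906],[.117,-.239,.333]),([77.367,-69.122,-7.472,2.623,-154.036,1.468],[.086,-.374,.441]),
([46.738,-51.752,-41.415,1.824,-102.753,23.056],[.094,-.146,.296]),([121.806,-64.888,-21.505,-1.259,-135.573,-46.138],[.245,-.1,.392])]
ax=lambda a,d:Ro.from_euler(a,d,degrees=True).as_matrix()
def fk(q,p):
    h0,L1,L2,a3,o,L6=p
    R1=ax('z',q[0]); R2=R1@ax('y',q[1]); x=R2@[0,0,L1]+[0,0,h0]
    R3=R2@ax('y',-q[2]); x=x+R3@[0,0,a3]
    R4=R3@ax('x',-q[3]); R5=R4@ax('y',-q[4]); x=x+R4@[L2,0,0]+R5@[L6,-o,0]
    R6=R5@ax('x',-q[5])
    return x,R6
if __name__=='__main__':
    np.set_printoptions(precision=4,suppress=True)
    f=least_squares(lambda p:np.concatenate([fk(np.array(q),p)[0]-t for q,t in D]),[.2,.41,.43,0,.13,.3])
    print(f.x); print(f.fun.reshape(-1,3))
    for k in(0,4,6,7): print(fk(D[k][0],f.x)[1])
E
python3 kin.py
```

```text
[0.1551 0.5646 0.4218 0.0005 0.1598 0.2904]
[[ 0.     -0.0003  0.0003]
 [-0.0001  0.0003 -0.0003]
 [ 0.0003 -0.0002 -0.0004]
 [-0.0001 -0.0002  0.0002]
 [-0.0001 -0.0004  0.0002]
 [-0.0003 -0.0001  0.0002]
 [ 0.0003 -0.     -0.0001]
 [-0.0003  0.0002  0.0001]]
[[-0.0005 -0.973   0.2309]
 [-0.0021  0.2309  0.973 ]
 [-1.     -0.     -0.0022]]
[[ 0.009  -0.9714  0.2371]
 [-0.0321  0.2367  0.9711]
 [-0.9994 -0.0163 -0.029 ]]
[[-0.0063 -0.9363  0.3512]
 [-0.052   0.351   0.9349]
 [-0.9986 -0.0123 -0.0509]]
[[ 0.0071 -0.9725  0.2327]
 [-0.0407  0.2323  0.9718]
 [-0.9991 -0.0164 -0.0379]]
```

Call:
arm_command(
  rows=[
    {"fingers":100,"travel":[-3.5,-0.5,2],"roll":0},
    {"fingers":100,"travel":[-7,-1.2,4],"roll":0},
    {"fingers":100,"travel":[-9.8,-2,6],"roll":0},
    {"fingers":100,"travel":[-11,-7,6],"roll":0},
    {"fingers":100,"travel":[-12.2,-12,5.5],"roll":0},
    {"fingers":100,"travel":[-13.4,-17,5],"roll":0},
    {"fingers":100,"travel":[-14.6,-22,5],"roll":0},
    {"fingers":100,"travel":[-15.8,-27,5],"roll":0},
    {"fingers":100,"travel":[-17,-32,4.5],"roll":0},
    {"fingers":100,"travel":[-18,-37,4.5],"roll":0},
  ],
)

```text
time_s: 7.3
tcp_pos: [0.1534, 0.2611, 0.3295]
ee_rot: [[0.973, -0.231, 0.008], [-0.231, -0.972, -0.042], [0.017, 0.039, -0.999]]
wrist_force: [0.5, -0.6, 1.1]
gripper_width: 0.998
```

```bash
python3 st.py; cat > ik.py <<'E'
from kin import *
P=np.array([.1551,.5646,.4218,.0005,.1598,.2904])
LO=np.array([-179.83,-69.29,-61.27,-181.25,-171.15,-177.46]);HI=np.array([179.83,118.12,80.66,117.63,-9.14,177.46])
def tool(q): 
    x,R=fk(q,P); return x,np.c_[-R[:,1],-R[:,2],R[:,0]]
def ik(x,R,q0):
    def e(q):
        a,B=tool(q); return np.r_[(a-x)*10,Ro.from_matrix(B@R.T).as_rotvec()*3]
    f=least_squares(e,np.clip(q0,LO+.1,HI-.1),bounds=(LO,HI),x_scale=50); return f.x,np.abs(f.fun).max()
def Rt(head,tilt,flip=1):
    h=np.radians(head);t=np.radians(tilt); z=np.array([np.cos(h)*np.sin(t),np.sin(h)*np.sin(t),-np.cos(t)])
    y=flip*np.array([-np.sin(h),np.cos(h),0]); return np.c_[np.cross(y,z),y,z]
if __name__=='__main__':
    np.set_printoptions(precision=1,suppress=True)
    rng=np.random.default_rng(0)
    for tilt in(20,25,30,35):
      for fl in(1,-1):
        for nm,x,hd in(('pick',[.59,.21,.066],-90),('riser',[.66,.085,.08],-85),('board',[.67,.287,.088],-90)):
            S=[]
            for i in range(25):
                q,r=ik(np.array(x),Rt(hd,tilt,fl),rng.uniform([-60,0,-60,-180,-150,-170],[90,90,60,110,-20,170]))
                if r<1e-3 and not any(np.abs(q-s).max()<2 for s in S): S.append(q)
            print(tilt,fl,nm,*S)
E
python3 ik.py
```

```text
7.3 [ 91.828 -14.882 -26.215   0.36  -81.107 -15.255] [0.153 0.261 0.329] [[ 0.973 -0.231  0.008]
 [-0.231 -0.972 -0.042]
 [ 0.017  0.039 -0.999]] [ 0.503 -0.641  1.108]
20 1 pick [ 40.9  35.3 -12.1  17.9 -57.3 127.5]
20 1 riser [ 28.3  35.2 -11.4  22.9 -53.8 141.4]
20 1 board [ 41.4  43.3   8.3  15.9 -69.3 131.1]
20 -1 pick [ 40.9  35.3 -12.1  17.9 -57.3 -52.5]
20 -1 riser [ 28.3  35.2 -11.4  22.9 -53.8 -38.6]
20 -1 board [ 41.4  43.3   8.3  15.9 -69.3 -48.9]
25 1 pick [ 42.1  36.8 -11.8  21.1 -60.5 124.3]
25 1 riser [ 29.7  36.1 -12.7  27.8 -55.5 136.5]
25 1 board [ 42.5  44.8   9.   19.  -72.6 128.7]
25 -1 pick [ 42.1  36.8 -11.8  21.1 -60.5 -55.7]
25 -1 riser [ 29.7  36.1 -12.7  27.8 -55.5 -43.5]
25 -1 board [ 42.5  44.8   9.   19.  -72.6 -51.3]
30 1 pick [ 43.3  38.4 -11.4  23.9 -63.9 121.6]
30 1 riser [ 30.9  37.2 -13.8  32.2 -57.7 132.1]
30 1 board [ 43.5  46.5   9.7  21.9 -76.  126.8]
30 -1 pick [ 43.3  38.4 -11.4  23.9 -63.9 -58.4]
30 -1 riser [ 30.9  37.2 -13.8  32.2 -57.7 -47.9]
30 -1 board [ 43.5  46.5   9.7  21.9 -76.  -53.2]
35 1 pick [ 44.4  40.2 -10.8  26.4 -67.4 119.2]
35 1 riser [ 32.   38.4 -14.5  36.1 -60.2 128.2]
35 1 board [ 44.4  48.3  10.5  24.6 -79.4 125.1]
35 -1 pick [ 44.4  40.2 -10.8  26.4 -67.4 -60.8]
35 -1 riser [ 32.   38.4 -14.5  36.1 -60.2 -51.8]
35 -1 board [ 44.4  48.3  10.5  24.6 -79.4 -54.9]
```

Call:
arm_command(
  rows=[
    {"fingers":100,"travel":[13.4,2.8,-5.6],"roll":0},
    {"fingers":100,"travel":[26.8,5.6,-11.3],"roll":0},
    {"fingers":100,"travel":[26.8,5.6,-11.3],"roll":0},
    {"fingers":100,"travel":[26.8,5.6,-11.3],"roll":0},
    {"fingers":100,"travel":[26.8,5.6,-11.3],"roll":0},
    {"fingers":100,"travel":[26.8,5.6,-11.3],"roll":0},
  ],
)

```text
time_s: 7.9
tcp_pos: [0.4028, 0.1461, 0.4497]
ee_rot: [[0.973, -0.232, 0.007], [-0.232, -0.972, -0.041], [0.016, 0.039, -0.999]]
wrist_force: [0.2, 2.3, 0.1]
gripper_width: 1.002
```

Call:
arm_command(
  rows=[
    {"fingers":100,"travel":[9.2,38.9,1.7],"roll":0},
    {"fingers":100,"travel":[9.2,38.9,1.7],"roll":0},
    {"fingers":100,"travel":[9.2,38.9,1.7],"roll":0},
    {"fingers":100,"travel":[9.2,38.9,1.7],"roll":0},
    {"fingers":100,"travel":[9.2,38.9,1.7],"roll":0},
    {"fingers":100,"travel":[9.2,38.9,1.7],"roll":0},
    {"fingers":100,"travel":[9.2,38.9,1.7],"roll":0},
    {"fingers":100,"travel":[9.2,38.9,1.7],"roll":0},
  ],
)

```text
time_s: 8.7
tcp_pos: [0.4007, -0.2553, 0.4482]
ee_rot: [[0.973, -0.231, 0.007], [-0.231, -0.972, -0.04], [0.016, 0.038, -0.999]]
wrist_force: [1.1, 0.5, 1.0]
gripper_width: 1.002
```

Call:
arm_command(
  rows=[
    {"fingers":100,"travel":[-21,41,1.2],"roll":0},
    {"fingers":100,"travel":[-21,41,1.2],"roll":0},
    {"fingers":100,"travel":[-21,41,1.2],"roll":0},
    {"fingers":100,"travel":[-21,41,1.2],"roll":0},
    {"fingers":100,"travel":[-21,41,1.2],"roll":0},
    {"fingers":100,"travel":[-21,41,1.2],"roll":0},
    {"fingers":100,"travel":[-21,41,1.2],"roll":0},
    {"fingers":100,"travel":[-21,41,1.2],"roll":0},
    {"fingers":100,"travel":[-21,41,1.2],"roll":0},
  ],
)

```text
time_s: 9.6
tcp_pos: [0.1073, -0.5979, 0.4475]
ee_rot: [[0.973, -0.231, 0.007], [-0.231, -0.972, -0.039], [0.016, 0.036, -0.999]]
wrist_force: [1.8, -0.2, 0.0]
gripper_width: 1.0
```

```bash
python3 st.py
```

```text
9.6 [-64.273  15.801  20.827   0.601 -92.83  140.942] [ 0.107 -0.598  0.448] [[ 0.973 -0.231  0.007]
 [-0.231 -0.972 -0.039]
 [ 0.016  0.036 -0.999]] [ 1.791 -0.216  0.01 ]
```

Call:
arm_command(
  rows=[
    {"fingers":100,"travel":[-22.5,21,0.4],"roll":8.5},
    {"fingers":100,"travel":[-22.5,21,0.4],"roll":17},
    {"fingers":100,"travel":[-22.5,21,0.4],"roll":25.5},
    {"fingers":100,"travel":[-22.5,21,0.4],"roll":34},
    {"fingers":100,"travel":[-22.5,21,0.4],"roll":42.5},
    {"fingers":100,"travel":[-22.5,21,0.4],"roll":51},
    {"fingers":100,"travel":[-22.5,21,0.4],"roll":59.5},
    {"fingers":100,"travel":[-22.5,21,0.4],"roll":68},
    {"fingers":100,"travel":[-22.5,21,0.4],"roll":76.6},
  ],
)

```text
time_s: 10.5
tcp_pos: [-0.1599, -0.7499, 0.4456]
ee_rot: [[-0.007, -1.0, 0.008], [-0.999, 0.007, -0.037], [0.037, -0.008, -0.999]]
wrist_force: [0.7, 0.4, 1.0]
gripper_width: 0.998
```

```bash
python3 st.py
```

```text
10.5 [ -90.191   36.675   54.399   -0.476 -105.615   89.658] [-0.16  -0.75   0.446] [[-0.007 -1.     0.008]
 [-0.999  0.007 -0.037]
 [ 0.037 -0.008 -0.999]] [0.691 0.44  1.018]
```

Call:
arm_command(
  rows=[
    {"fingers":100,"travel":[5,0,0],"roll":0},
    {"fingers":100,"travel":[10,0,0],"roll":0},
    {"fingers":100,"travel":[20,0,0],"roll":0},
    {"fingers":100,"travel":[40,0,0],"roll":0},
  ],
)

```text
time_s: 10.9
tcp_pos: [-0.1452, -0.8462, 0.4012]
ee_rot: [[0.001, -1.0, 0.001], [-0.998, -0.001, -0.063], [0.063, -0.001, -0.998]]
wrist_force: [0.0, 0.6, -0.0]
gripper_width: 1.0
```

Call:
arm_command(
  rows=[
    {"fingers":100,"travel":[50,0,0],"roll":0},
    {"fingers":100,"travel":[50,0,0],"roll":0},
  ],
)

```text
time_s: 11.1
tcp_pos: [-0.1343, -0.8771, 0.3755]
ee_rot: [[0.001, -1.0, -0.006], [-0.995, -0.001, -0.103], [0.103, 0.007, -0.995]]
wrist_force: [-0.2, 0.3, -0.5]
gripper_width: 1.0
```

Call:
arm_command(
  rows=[
    {"fingers":100,"travel":[5,0,0],"roll":0},
  ],
)

```text
time_s: 11.2
tcp_pos: [-0.1292, -0.8946, 0.3619]
ee_rot: [[0.002, -1.0, -0.012], [-0.992, -0.0, -0.13], [0.13, 0.012, -0.991]]
wrist_force: [-0.6, 0.8, -0.3]
gripper_width: 1.002
```

```bash
python3 st.py
```

```text
11.2 [ -87.719   55.975   80.575    1.005 -107.169   88.147] [-0.129 -0.895  0.362] [[ 0.002 -1.    -0.012]
 [-0.992 -0.    -0.13 ]
 [ 0.13   0.012 -0.991]] [-0.599  0.784 -0.327]
```

Call:
arm_command(
  rows=[
    {"fingers":100,"travel":[10,1,0],"roll":0},
  ],
)

```text
time_s: 11.3
tcp_pos: [-0.1284, -0.911, 0.3501]
ee_rot: [[0.003, -1.0, -0.017], [-0.987, -0.001, -0.159], [0.159, 0.017, -0.987]]
wrist_force: [0.0, 0.1, -0.8]
gripper_width: 0.999
```

Call:
arm_command(
  rows=[
    {"fingers":100,"travel":[10,1,0],"roll":0},
  ],
)

```text
time_s: 11.4
tcp_pos: [-0.1289, -0.9263, 0.3398]
ee_rot: [[0.004, -1.0, -0.023], [-0.982, 0.001, -0.188], [0.188, 0.023, -0.982]]
wrist_force: [-0.4, 0.1, -0.1]
gripper_width: 1.002
```

Call:
arm_command(
  rows=[
    {"fingers":100,"travel":[10,1,-2],"roll":0},
  ],
)

```text
time_s: 11.5
tcp_pos: [-0.1284, -0.937, 0.337]
ee_rot: [[0.004, -1.0, -0.029], [-0.977, 0.002, -0.215], [0.215, 0.029, -0.976]]
wrist_force: [0.1, -0.2, 0.0]
gripper_width: 1.0
```

Call:
arm_command(
  rows=[
    {"fingers":100,"travel":[10,1,-2],"roll":0},
  ],
)

```text
time_s: 11.6
tcp_pos: [-0.128, -0.9468, 0.3403]
ee_rot: [[0.005, -0.999, -0.035], [-0.969, 0.004, -0.248], [0.248, 0.035, -0.968]]
wrist_force: [-0.5, 0.6, -0.6]
gripper_width: 1.0
```

Call:
arm_command(
  rows=[
    {"fingers":100,"travel":[5,1,-2],"roll":0},
  ],
)

```text
time_s: 11.7
tcp_pos: [-0.1305, -0.9516, 0.3491]
ee_rot: [[0.007, -0.999, -0.04], [-0.961, 0.004, -0.276], [0.276, 0.041, -0.96]]
wrist_force: [0.2, 0.0, -0.7]
gripper_width: 1.002
```

Call:
arm_command(
  rows=[
    {"fingers":100,"travel":[5,1,-2],"roll":0},
  ],
)

```text
time_s: 11.8
tcp_pos: [-0.1346, -0.9553, 0.3635]
ee_rot: [[0.008, -0.999, -0.048], [-0.951, 0.007, -0.31], [0.31, 0.048, -0.95]]
wrist_force: [0.6, 0.4, -0.0]
gripper_width: 0.997
```

```bash
python3 st.py
```

```text
11.8 [-87.406  57.138  80.593   3.544 -95.527  88.331] [-0.135 -0.955  0.363] [[ 0.008 -0.999 -0.048]
 [-0.951  0.007 -0.31 ]
 [ 0.31   0.048 -0.95 ]] [ 0.623  0.409 -0.036]
```

Call:
arm_command(
  rows=[
    {"fingers":100,"travel":[5,-2.5,-2],"roll":0},
  ],
)

```text
time_s: 11.9
tcp_pos: [-0.1142, -0.9604, 0.3773]
ee_rot: [[0.004, -0.998, -0.055], [-0.941, 0.015, -0.337], [0.337, 0.053, -0.94]]
wrist_force: [-0.3, -0.3, -0.3]
gripper_width: 0.998
```

Call:
arm_command(
  rows=[
    {"fingers":100,"travel":[5,-2.5,-2],"roll":0},
  ],
)

```text
time_s: 12.0
tcp_pos: [-0.0856, -0.9658, 0.3891]
ee_rot: [[0.008, -0.998, -0.056], [-0.932, 0.013, -0.362], [0.363, 0.055, -0.93]]
wrist_force: [0.6, -0.6, 0.1]
gripper_width: 1.002
```

Call:
arm_command(
  rows=[
    {"fingers":100,"travel":[5,-2.5,-2],"roll":0},
  ],
)

```text
time_s: 12.1
tcp_pos: [-0.0598, -0.97, 0.4009]
ee_rot: [[0.011, -0.998, -0.058], [-0.922, 0.012, -0.388], [0.388, 0.058, -0.92]]
wrist_force: [-0.8, -0.0, -0.5]
gripper_width: 1.0
```

Call:
arm_command(
  rows=[
    {"fingers":100,"travel":[5,-2.5,-2],"roll":0},
  ],
)

```text
time_s: 12.2
tcp_pos: [-0.0353, -0.9733, 0.4129]
ee_rot: [[0.014, -0.998, -0.06], [-0.911, 0.012, -0.412], [0.412, 0.061, -0.909]]
wrist_force: [0.3, 0.4, 0.5]
gripper_width: 0.997
```

```bash
python3 st.py
```

```text
12.2 [-80.452  55.274  80.627   7.353 -91.759  82.263] [-0.035 -0.973  0.413] [[ 0.014 -0.998 -0.06 ]
 [-0.911  0.012 -0.412]
 [ 0.412  0.061 -0.909]] [0.285 0.431 0.496]
```

Call:
arm_command(
  rows=[
    {"fingers":100,"travel":[-3,-34,-3.7],"roll":0},
    {"fingers":100,"travel":[-3,-34,-3.7],"roll":0},
    {"fingers":100,"travel":[-3,-34,-3.7],"roll":0},
    {"fingers":100,"travel":[-3,-34,-3.7],"roll":0},
    {"fingers":100,"travel":[-3,-34,-3.7],"roll":0},
    {"fingers":100,"travel":[-3,-34,-3.7],"roll":0},
    {"fingers":100,"travel":[-3,-34,-3.7],"roll":0},
  ],
)

```text
time_s: 12.9
tcp_pos: [0.3044, -0.9223, 0.4022]
ee_rot: [[0.017, -0.998, -0.057], [-0.908, 0.008, -0.418], [0.418, 0.059, -0.906]]
wrist_force: [0.6, 0.5, 0.3]
gripper_width: 0.998
```

Call:
arm_command(
  rows=[
    {"fingers":100,"travel":[8,-5,-1],"roll":0},
  ],
)

```text
time_s: 13.0
tcp_pos: [0.3228, -0.9262, 0.4043]
ee_rot: [[0.023, -0.999, -0.045], [-0.894, -0.0, -0.448], [0.447, 0.051, -0.893]]
wrist_force: [-0.7, 0.2, -0.4]
gripper_width: 0.995
```

Call:
arm_command(
  rows=[
    {"fingers":100,"travel":[8,-5,-1],"roll":0},
  ],
)

```text
time_s: 13.1
tcp_pos: [0.3329, -0.932, 0.4078]
ee_rot: [[0.02, -0.999, -0.037], [-0.879, -0.0, -0.476], [0.476, 0.043, -0.879]]
wrist_force: [-0.8, -0.6, -0.2]
gripper_width: 0.999
```

Call:
arm_command(
  rows=[
    {"fingers":100,"travel":[8,-5,-1],"roll":0},
  ],
)

```text
time_s: 13.2
tcp_pos: [0.3451, -0.9361, 0.4119]
ee_rot: [[0.02, -0.999, -0.028], [-0.864, -0.003, -0.503], [0.502, 0.035, -0.864]]
wrist_force: [0.5, 1.5, -0.0]
gripper_width: 0.998
```

```bash
python3 st.py
```

```text
13.2 [-55.683  58.016  80.606  17.886 -87.891  59.667] [ 0.345 -0.936  0.412] [[ 0.02  -0.999 -0.028]
 [-0.864 -0.003 -0.503]
 [ 0.502  0.035 -0.864]] [ 0.497  1.477 -0.026]
```

Call:
arm_command(
  rows=[
    {"fingers":100,"travel":[8,-5,-1],"roll":0},
  ],
)

```text
time_s: 13.3
tcp_pos: [0.3578, -0.9393, 0.4168]
ee_rot: [[0.02, -1.0, -0.019], [-0.849, -0.007, -0.529], [0.529, 0.026, -0.848]]
wrist_force: [-0.8, 0.0, -0.5]
gripper_width: 0.998
```

Call:
arm_command(
  rows=[
    {"fingers":100,"travel":[8,-5,-1],"roll":0},
  ],
)

```text
time_s: 13.4
tcp_pos: [0.3702, -0.9418, 0.4229]
ee_rot: [[0.02, -1.0, -0.009], [-0.832, -0.012, -0.554], [0.554, 0.018, -0.832]]
wrist_force: [0.2, 0.6, -0.2]
gripper_width: 0.999
```

Call:
arm_command(
  rows=[
    {"fingers":100,"travel":[8,-5,-1],"roll":0},
  ],
)

```text
time_s: 13.5
tcp_pos: [0.3825, -0.9434, 0.43]
ee_rot: [[0.02, -1.0, 0.002], [-0.815, -0.017, -0.579], [0.579, 0.01, -0.815]]
wrist_force: [0.0, 0.2, -0.9]
gripper_width: 1.0
```

```bash
python3 st.py; python3 - <<'E'
from h import *; from ik import *
np.set_printoptions(precision=2,suppress=True)
s=sense(); R=s['ee_rot']; z=R[:,2]; hd=np.degrees(np.arctan2(z[1],z[0])); tl=np.degrees(np.arccos(-z[2]))
G=Rt(hd,tl,-1); rv=Ro.from_matrix(R.T@G).as_rotvec(degrees=True); print('head',hd,'tilt',tl,'roll needed',rv)
Rm=R; p=s['tcp_pos']; q=s['joints']
W=[[.42,-.55,.45],[.48,-.25,.45],[.48,.15,.45],[.55,.33,.35]]
for w in W:
    d=np.array(w)-p; q,r=ik(np.array(w),Rm,q); print(w,(Rm.T@d*100),np.linalg.norm(d)*20,q,r); p=np.array(w)
E
```

```text
13.5 [-53.657  58.129  80.599  20.133 -83.086  57.683] [ 0.383 -0.943  0.43 ] [[ 0.02  -1.     0.002]
 [-0.815 -0.017 -0.579]
 [ 0.579  0.01  -0.815]] [ 0.042  0.204 -0.891]
head -89.82245077084536 tilt 35.38298037680671 roll needed [0. 0. 1.]
[0.42, -0.55, 0.45] [-30.84  -4.41 -24.4 ] 7.914699366407403 [-29.02  12.34  -2.72  35.3  -61.02  16.49] 2.220446049250313e-15
[0.48, -0.25, 0.45] [-24.33  -6.52 -17.36] 6.1188234163113435 [  5.75   3.84 -12.94  35.88 -79.54 -13.31] 3.8913317013111737e-13
[0.48, 0.15, 0.45] [-32.6   -0.69 -23.16] 8.0 [  48.3    13.33    2.24   23.64 -105.45  -46.19] 2.7700064464397656e-13
[0.55, 0.33, 0.35] [-20.32  -7.41  -2.26] 4.34971263418631 [  53.81   32.48   18.72   20.82 -105.01  -52.4 ] 1.1380951736583711e-10
```

Call:
arm_command(
  rows=[
    {"fingers":100,"travel":[-30.8,-4.4,-24.4],"roll":1},
    {"fingers":100,"travel":[-30.8,-4.4,-24.4],"roll":1},
    {"fingers":100,"travel":[-30.8,-4.4,-24.4],"roll":1},
    {"fingers":100,"travel":[-30.8,-4.4,-24.4],"roll":1},
    {"fingers":100,"travel":[-30.8,-4.4,-24.4],"roll":1},
    {"fingers":100,"travel":[-30.8,-4.4,-24.4],"roll":1},
    {"fingers":100,"travel":[-30.8,-4.4,-24.4],"roll":1},
    {"fingers":100,"travel":[-30.8,-4.4,-24.4],"roll":1},
    {"fingers":100,"travel":[-30.8,-4.4,-24.4],"roll":1},
  ],
)

```text
time_s: 14.4
tcp_pos: [0.4182, -0.5574, 0.4513]
ee_rot: [[0.002, -1.0, 0.003], [-0.816, -0.003, -0.579], [0.579, -0.001, -0.816]]
wrist_force: [0.9, 0.3, 0.5]
gripper_width: 1.001
```

Call:
arm_command(
  rows=[
    {"fingers":100,"travel":[-24.3,-6,-17.4],"roll":0},
    {"fingers":100,"travel":[-24.3,-6,-17.4],"roll":0},
    {"fingers":100,"travel":[-24.3,-6,-17.4],"roll":0},
    {"fingers":100,"travel":[-24.3,-6,-17.4],"roll":0},
    {"fingers":100,"travel":[-24.3,-6,-17.4],"roll":0},
    {"fingers":100,"travel":[-24.3,-6,-17.4],"roll":0},
    {"fingers":100,"travel":[-24.3,-6,-17.4],"roll":0},
  ],
)

```text
time_s: 15.1
tcp_pos: [0.4796, -0.2565, 0.4532]
ee_rot: [[0.007, -1.0, 0.008], [-0.816, -0.01, -0.577], [0.577, -0.003, -0.816]]
wrist_force: [0.1, 0.6, 0.4]
gripper_width: 1.001
```

Call:
arm_command(
  rows=[
    {"fingers":100,"travel":[-32.6,0,-23.2],"roll":0},
    {"fingers":100,"travel":[-32.6,0,-23.2],"roll":0},
    {"fingers":100,"travel":[-32.6,0,-23.2],"roll":0},
    {"fingers":100,"travel":[-32.6,0,-23.2],"roll":0},
    {"fingers":100,"travel":[-32.6,0,-23.2],"roll":0},
    {"fingers":100,"travel":[-32.6,0,-23.2],"roll":0},
    {"fingers":100,"travel":[-32.6,0,-23.2],"roll":0},
    {"fingers":100,"travel":[-32.6,0,-23.2],"roll":0},
    {"fingers":100,"travel":[-32.6,0,-23.2],"roll":0},
  ],
)

```text
time_s: 16.0
tcp_pos: [0.4776, 0.1444, 0.4522]
ee_rot: [[0.007, -1.0, 0.005], [-0.817, -0.008, -0.576], [0.576, 0.0, -0.817]]
wrist_force: [-0.3, 0.2, 0.3]
gripper_width: 1.001
```

```bash
cat > to.py <<'E'
import sys
from h import *; from ik import *
np.set_printoptions(precision=2,suppress=True)
s=sense(); R=s['ee_rot']; p=s['tcp_pos']; q=s['joints']; z=R[:,2]
hd=np.degrees(np.arctan2(z[1],z[0])); tl=np.degrees(np.arccos(-z[2]))
print(s['time_s'],'tcp',p*1000,'joints',q,'F',s['wrist_force'],'w',s['gripper_width']*87,'head',hd,'tilt',tl,'roll',Ro.from_matrix(R.T@Rt(hd,tl,-1)).as_rotvec(degrees=True)[2])
for a in sys.argv[1:]:
    w=np.array(eval(a))/1000; qq,r=ik(w,R,q); print(a,'cm',R.T@(w-p)*100,'rows',np.linalg.norm(w-p)*20,'ik',r,qq); p=w;q=qq
E
python3 to.py '[590,275,300]' '[590,275,157]' '[590,205.4,59.5]'
```

```text
16.0 tcp [477.56 144.41 452.17] joints [  48.32   12.83    1.8    23.64 -105.27  -46.93] F [-0.33  0.15  0.32] w 87.05881420726725 head -89.5414636161613 tilt 35.204149729660315 roll 0.021602817422581227
[590,275,300] cm [-19.36 -11.36   4.96] rows 4.597867511195333 ik 1.8282042546502453e-11 [ 48.46  32.73  11.74  22.83 -96.16 -51.05]
[590,275,157] cm [-8.24 -0.   11.68] rows 2.86 ik 7.771561172376096e-15 [ 48.45  38.03   0.74  22.98 -81.12 -57.37]
[590,205.4,59.5] cm [ 0.07  0.06 11.98] rows 2.3958639360364358 ik 8.049116928532385e-15 [ 44.13  40.37 -11.84  27.09 -66.31 -61.03]
```

Call:
arm_command(
  rows=[
    {"fingers":100,"travel":[-19.4,-11.4,5],"roll":0},
    {"fingers":100,"travel":[-19.4,-11.4,5],"roll":0},
    {"fingers":100,"travel":[-19.4,-11.4,5],"roll":0},
    {"fingers":100,"travel":[-19.4,-11.4,5],"roll":0},
    {"fingers":100,"travel":[-19.4,-11.4,5],"roll":0},
    {"fingers":100,"travel":[-27.6,-11.4,16.6],"roll":0},
    {"fingers":100,"travel":[-27.6,-11.4,16.6],"roll":0},
    {"fingers":100,"travel":[-27.6,-11.4,16.6],"roll":0},
    {"fingers":100,"travel":[-27.6,-11.4,16.6],"roll":0},
  ],
)

```text
time_s: 16.9
tcp_pos: [0.5878, 0.2667, 0.1526]
ee_rot: [[0.007, -1.0, -0.008], [-0.812, -0.001, -0.583], [0.583, 0.01, -0.812]]
wrist_force: [-1.4, -0.8, -0.8]
gripper_width: 1.002
```

```bash
python3 to.py '[590,205.4,59.5]'; python3 - <<'E'
from h import *
s,im,d=shot('wrist','w1.png')
for l in ['reacher_grip','trigger','muffin_centre']: print(l,[(np.round(r['position'],3).tolist(),round(r['p'],2)) for r in search_frame('wrist',l)[:3]])
P=cloud('wrist',d,d>0,s); Q=P[(P[:,2]>.06)&(P[:,2]<.1)&(abs(P[:,0]-.59)<.04)&(abs(P[:,1]-.21)<.05)]
print(np.percentile(Q,[1,50,99],axis=0))
E
```

```text
16.9 tcp [587.76 266.74 152.56] joints [ 48.21  38.31   0.26  22.8  -81.11 -57.46] F [-1.39 -0.78 -0.8 ] w 87.15461875606316 head -90.75658729498964 tilt 35.6649481534977 roll 0.9893546388164628
[590,205.4,59.5] cm [-0.44 -0.31 11.14] rows 2.229675849849389 ik 2.220446049250313e-15 [ 44.08  40.79 -11.06  26.61 -67.37 -60.68]
reacher_grip [([0.59, 0.203, 0.028], 0.93)]
trigger [([0.572, 0.218, 0.091], 0.86), ([0.668, 0.183, 0.008], 0.31)]
muffin_centre [([0.659, 0.005, 0.04], 0.58)]
[[0.56620484 0.19039337 0.06083002]
 [0.60576065 0.22797635 0.09200148]
 [0.61746286 0.24151356 0.09977606]]
```

View pics/w1.png

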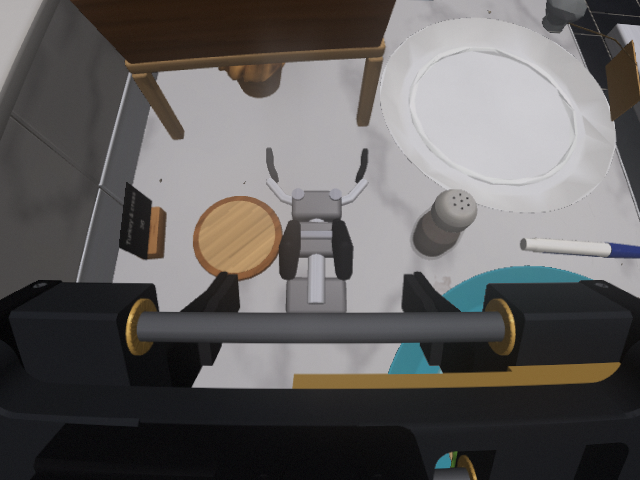

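The wrist view shows the reacher centred between the open fingers, with paddles at (290,250) and (342,250). The muffin is at (255,75) under the riser, the board at (238,235) and the shaker at (445,220).

```bash
cat > muf.py <<'E'
from h import *
from scipy.optimize import least_squares
np.set_printoptions(precision=4,suppress=True)
def muffit(n,z0=0,p0=(.658,-.022)):
    s,im,d=shot(n); c=cut_out(n,'muffin_centre')
    for k in c[:2]:
        M=cloud(n,d,k['mask'],s); M=M[(M[:,2]>z0+.003)&(M[:,2]<z0+.042)]
        if len(M)<20: continue
        r=lambda z:np.interp(z-z0,[0,.025,.04],[.0225,.031,.038])
        f=least_squares(lambda p:np.hypot(M[:,0]-p[0],M[:,1]-p[1])-r(M[:,2]),p0,loss='soft_l1',f_scale=.002)
        print(n,k['p'],'muffin',f.x,np.median(abs(f.fun)),len(M))
if __name__=='__main__': muffit('wrist'); muffit('scene')
E
python3 muf.py
```

```text
wrist 0.67 muffin [ 0.6627 -0.0227] 0.0011117840414376773 639
wrist 0.22 muffin [0.5872 0.2   ] 0.01878392099603185 5902
scene 0.94 muffin [ 0.6596 -0.0241] 0.0012025941148522956 217
```

Call:
arm_command(
  rows=[
    {"fingers":100,"travel":[-0.4,-0.3,5],"roll":1},
    {"fingers":100,"travel":[-0.4,-0.3,9],"roll":1},
    {"fingers":100,"travel":[-0.4,-0.3,11],"roll":1},
    {"fingers":100,"travel":[-0.4,-0.3,11.1],"roll":1},
    {"fingers":100,"travel":[-0.4,-0.3,11.1],"roll":1},
  ],
)

```text
time_s: 17.8
tcp_pos: [0.5938, 0.2094, 0.0665]
ee_rot: [[-0.015, -1.0, 0.003], [-0.817, 0.011, -0.576], [0.576, -0.011, -0.817]]
wrist_force: [-0.4, 0.3, 1.0]
gripper_width: 0.998
```

```bash
python3 to.py '[590,205.4,59.5]'
```

```text
17.8 tcp [593.84 209.43  66.52] joints [ 44.34  40.58 -10.21  26.58 -67.67 -61.69] F [-0.38  0.27  1.  ] w 86.81947052057367 head -89.73891074000338 tilt 35.18117712467973 roll -1.0934382751060014
[590,205.4,59.5] cm [-0.07  0.39  0.81] rows 0.17929494069328808 ik 4.0864622920826577e-10 [ 44.1   40.41 -11.72  26.97 -66.41 -62.2 ]
```

Call:
arm_command(
  rows=[
    {"fingers":100,"travel":[-0.1,0.2,0.8],"roll":-1.1},
    {"fingers":100,"travel":[-0.1,0.2,0.8],"roll":-1.1},
    {"fingers":56.5,"travel":[-0.1,0.2,0.8],"roll":-1.1},
    {"fingers":56.5,"travel":[-0.1,0.2,0.8],"roll":-1.1},
    {"fingers":56.5,"travel":[-0.1,0.2,0.8],"roll":-1.1},
    {"fingers":56.5,"travel":[-0.1,0.2,0.8],"roll":-1.1},
    {"fingers":56.5,"travel":[-0.1,0.2,0.8],"roll":-1.1},
  ],
)

```text
time_s: 18.5
tcp_pos: [0.591, 0.2051, 0.0583]
ee_rot: [[0.004, -1.0, 0.001], [-0.817, -0.004, -0.577], [0.577, 0.002, -0.817]]
wrist_force: [0.5, 0.5, -0.0]
gripper_width: 0.635
```

```bash
python3 to.py
```

```text
18.5 tcp [591.05 205.1   58.29] joints [ 44.2   40.82 -11.27  26.84 -66.55 -61.08] F [ 0.46  0.47 -0.02] w 55.201956607430816 head -89.90469110697153 tilt 35.226049792986785 roll 0.175301946206482
```

Call:
arm_command(
  rows=[
    {"fingers":56.5,"travel":[0,0,0],"roll":0},
    {"fingers":56.5,"travel":[0,0,0],"roll":0},
    {"fingers":56.5,"travel":[0,0,0],"roll":0},
    {"fingers":56.5,"travel":[0.4,0,-0.57],"roll":0},
    {"fingers":56.5,"travel":[0.81,0,-1.14],"roll":0},
    {"fingers":56.5,"travel":[0.81,0,-1.14],"roll":0},
  ],
)

```text
time_s: 19.1
tcp_pos: [0.5914, 0.2055, 0.0732]
ee_rot: [[0.004, -1.0, 0.002], [-0.818, -0.004, -0.576], [0.576, 0.0, -0.818]]
wrist_force: [0.6, -0.0, -3.1]
gripper_width: 0.57
```

```bash
python3 to.py '[667,200,74]' '[667,85,74]'; python3 - <<'E'
from h import *
np.set_printoptions(precision=4,suppress=True)
s,im,d=shot('top','t2.png')
P=cloud('top',d,np.ones(d.shape,bool))
P=P[(P[:,2]>.015)&(P[:,2]<.06)&(abs(P[:,0]-.588)<.075)&(P[:,1]>.075)&(P[:,1]<.265)]
for y in np.arange(.075,.265,.01):
    q=P[(P[:,1]>=y)&(P[:,1]<y+.01)&(P[:,0]>.51)]
    if len(q)>3: print(round(y,3),len(q),q[:,0].min(),q[:,0].max(),'z',np.median(q[:,2]))
cv2.imwrite('pics/t2c.png',cv2.resize(im[180:320,180:400,::-1],None,fx=3,fy=3))
E
```

```text
19.1 tcp [591.4  205.5   73.21] joints [ 44.23  39.8  -10.64  26.53 -67.93 -60.34] F [ 0.6  -0.03 -3.12] w 49.565439823571836 head -89.78623270260293 tilt 35.14142769177253 roll 0.04388536797127306
[667,200,74] cm [ 0.52 -7.56  0.27] rows 1.5160151916276488 ik 1.5802847919133e-09 [ 39.53  44.61  -0.53  28.06 -71.2  -54.75]
[667,85,74] cm [9.4  0.05 6.62] rows 2.3000000000000003 ik 1.8041124150158794e-15 [ 31.52  40.48 -10.7   33.41 -63.29 -53.11]
0.075 6 0.541457151861826 0.6389001119401294 z 0.03445758605131888
0.085 30 0.5413942167548729 0.63896641789838 z 0.0349382914622261
0.095 33 0.541339117416845 0.6388933039610797 z 0.034177703476045096
0.105 34 0.5432929157788597 0.6365277331830604 z 0.034276963524803805
0.115 46 0.5392697520751389 0.6414774789566601 z 0.029717885018013424
0.125 54 0.5432062658824367 0.6368705618634308 z 0.02943245310206699
0.135 144 0.5491283582765587 0.6313308800114744 z 0.03927692672977101
0.145 142 0.560965346397988 0.6190093278323401 z 0.045167687897051834
0.155 128 0.5664326388602281 0.6137131906083932 z 0.044497146733527615
0.165 107 0.5663815979286035 0.6139387258046101 z 0.04136281263564967
0.175 103 0.566181932384563 0.6141663016475652 z 0.04181678631345498
0.185 70 0.5661736715282816 0.6046223016683259 z 0.053314917566694875
0.195 65 0.5816545120086455 0.6046113587912305 z 0.04248599208577397
0.205 40 0.5837789976038612 0.5980090353660364 z 0.039952360258362296
0.215 47 0.5837451773160552 0.6069020115267924 z 0.0386716035207163
0.225 64 0.5837972036719647 0.6082295590104377 z 0.03668291551156727
0.235 13 0.5836279311123665 0.6081539814167605 z 0.036950069645268147
0.245 77 0.5661414745563023 0.6161278149641308 z 0.029258688864186144
```

View pics/t2c.png

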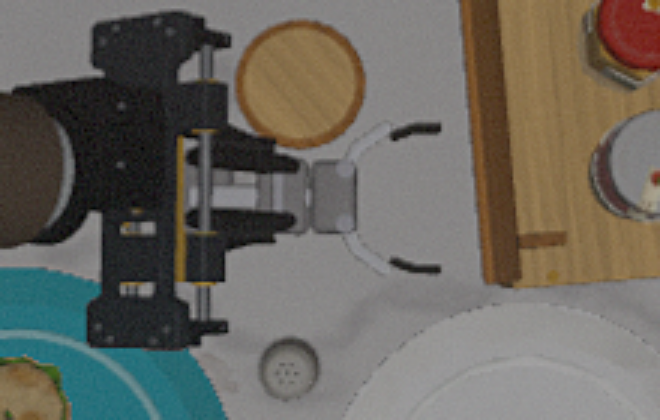

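The reacher is held level about 14 mm up, its axis at x≈0.590 and jaws open, with clear space all round it.

Call:
arm_command(
  rows=[
    {"fingers":56.5,"travel":[0,-2.5,0],"roll":0},
    {"fingers":56.5,"travel":[0,-5,0],"roll":0},
    {"fingers":56.5,"travel":[0,-7.3,0],"roll":0},
    {"fingers":56.5,"travel":[0.5,-7.3,0.4],"roll":0},
    {"fingers":56.5,"travel":[2.5,-7.3,1.8],"roll":0},
    {"fingers":56.5,"travel":[4.5,-7.3,3.2],"roll":0},
    {"fingers":56.5,"travel":[5.5,-7.3,3.9],"roll":0},
    {"fingers":56.5,"travel":[5.7,-7.3,4.0],"roll":0},
    {"fingers":56.5,"travel":[5.7,-7.3,4.0],"roll":0},
  ],
)

```text
time_s: 20.05
tcp_pos: [0.6644, 0.1358, 0.0725]
ee_rot: [[0.004, -1.0, 0.001], [-0.817, -0.004, -0.577], [0.577, 0.001, -0.817]]
wrist_force: [-0.0, 1.1, -2.8]
gripper_width: 0.567
```

```bash
python3 to.py '[664.5,80,73.2]'; python3 - <<'E'
from h import *
s,im,d=shot('wrist'); im2,d2=capture('scene')
cv2.imwrite('pics/c3.png',np.vstack([cv2.resize(im[0:330,100:500,::-1],(800,300))*1, cv2.resize(im2[150:300,180:480,::-1],(800,300))]))
E
python3 muf.py
```

```text
20.05 tcp [664.42 135.84  72.54] joints [ 35.58  42.25  -6.77  30.8  -66.57 -54.26] F [-0.01  1.1  -2.76] w 49.353526101658616 head -89.85917635749006 tilt 35.20744347112124 roll 0.12970140110672737
[664.5,80,73.2] cm [4.6  0.02 3.17] rows 1.1167853982747187 ik 3.212347394013251e-12 [ 31.25  40.23 -11.46  33.7  -62.84 -53.24]
wrist 0.75 muffin [ 0.6615 -0.0225] 0.0008060253709711897 712
```

View pics/c3.png

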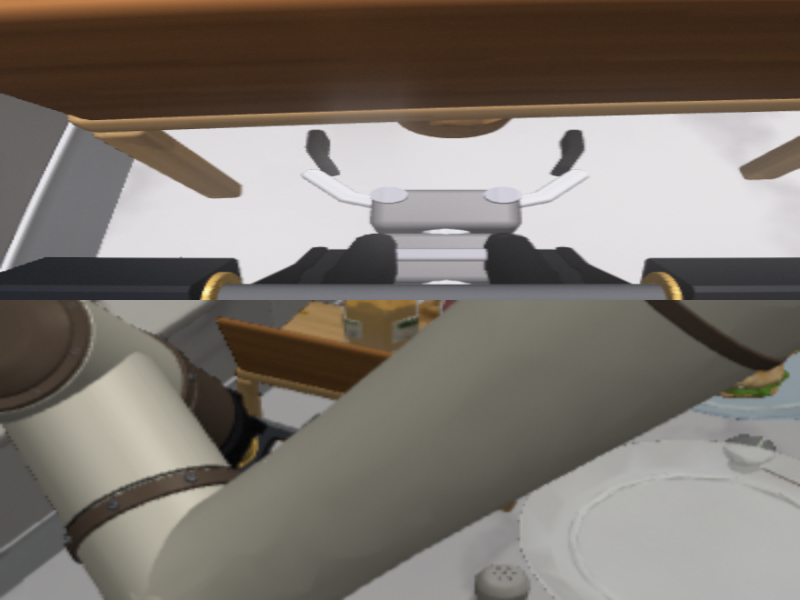

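The jaws are centred on the muffin to within 3 mm in the wrist view: jaws at (318..570), muffin near (454,130). The scene camera is blocked by the arm.

Call:
arm_command(
  rows=[
    {"fingers":56.5,"travel":[1,0.1,0.7],"roll":0},
    {"fingers":56.5,"travel":[2.3,0.1,1.6],"roll":0},
    {"fingers":56.5,"travel":[3.5,0.1,2.4],"roll":0},
    {"fingers":56.5,"travel":[4.2,0.1,2.9],"roll":0},
    {"fingers":56.5,"travel":[4.6,0.1,3.2],"roll":0},
    {"fingers":56.5,"travel":[4.6,0.1,3.2],"roll":0},
    {"fingers":56.5,"travel":[4.6,0.1,3.2],"roll":0},
  ],
)

```text
time_s: 21.05
tcp_pos: [0.6637, 0.0796, 0.0728]
ee_rot: [[0.004, -1.0, 0.001], [-0.817, -0.004, -0.577], [0.577, 0.001, -0.817]]
wrist_force: [0.3, 0.3, -3.6]
gripper_width: 0.573
```

```bash
python3 to.py '[664.5,80,73.2]'; python3 - <<'E'
from h import *
s,im,d=shot('wrist')
cv2.imwrite('pics/c4.png',cv2.resize(im[60:330,100:500,::-1],(800,540)))
E
```

```text
21.05 tcp [663.75  79.63  72.81] joints [ 31.47  40.38 -11.41  33.61 -62.85 -53.44] F [ 0.31  0.35 -3.58] w 49.82889045463379 head -89.88280978760154 tilt 35.22092221688985 roll 0.14525322558733
[664.5,80,73.2] cm [-0.01 -0.08 -0.05] rows 0.018436378042373563 ik 6.000850726243167e-10 [ 31.25  40.24 -11.44  33.69 -62.87 -53.24]
```

View pics/c4.png

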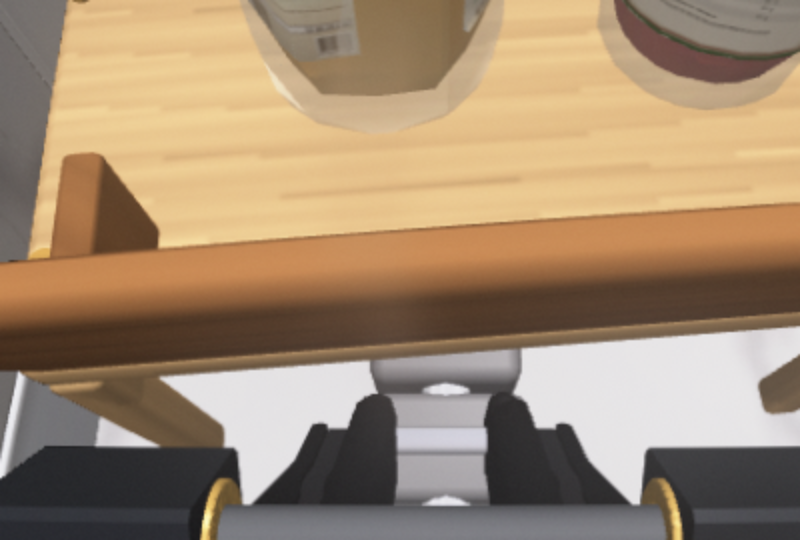

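There is no contact, and the gripper clears the guard. Now I'll squeeze gradually.

Call:
arm_command(
  rows=[
    {"fingers":53,"travel":[0,-0.1,0],"roll":0},
    {"fingers":53,"travel":[0,-0.1,0],"roll":0},
    {"fingers":50,"travel":[0,-0.2,0],"roll":0},
    {"fingers":50,"travel":[0,-0.25,0],"roll":0},
    {"fingers":50,"travel":[0,-0.25,0],"roll":0},
  ],
)

```text
time_s: 21.6
tcp_pos: [0.6663, 0.0798, 0.0727]
ee_rot: [[0.005, -1.0, 0.001], [-0.817, -0.004, -0.577], [0.577, 0.002, -0.817]]
wrist_force: [-0.4, 0.7, -2.8]
gripper_width: 0.504
```

Call:
arm_command(
  rows=[
    {"fingers":48.5,"travel":[0,-0.05,0],"roll":0},
    {"fingers":48.5,"travel":[0,-0.05,0],"roll":0},
    {"fingers":48.5,"travel":[0,-0.05,0],"roll":0},
  ],
)

```text
time_s: 21.9
tcp_pos: [0.6667, 0.0797, 0.0728]
ee_rot: [[0.004, -1.0, 0.001], [-0.817, -0.004, -0.577], [0.577, 0.002, -0.817]]
wrist_force: [-0.3, 0.1, -3.0]
gripper_width: 0.49
```

Call:
arm_command(
  rows=[
    {"fingers":47,"travel":[0,0,0],"roll":0},
    {"fingers":47,"travel":[0,0,0],"roll":0},
    {"fingers":47,"travel":[0,0,0],"roll":0},
  ],
)

```text
time_s: 22.2
tcp_pos: [0.6667, 0.0797, 0.0728]
ee_rot: [[0.004, -1.0, 0.001], [-0.817, -0.004, -0.577], [0.577, 0.002, -0.817]]
wrist_force: [0.7, 0.8, -1.8]
gripper_width: 0.487
```

Call:
arm_command(
  rows=[
    {"fingers":46,"travel":[0,0,0],"roll":0},
    {"fingers":46,"travel":[0,0,0],"roll":0},
    {"fingers":46,"travel":[0,0,0],"roll":0},
  ],
)

```text
time_s: 22.5
tcp_pos: [0.6666, 0.0797, 0.0728]
ee_rot: [[0.004, -1.0, 0.001], [-0.817, -0.004, -0.577], [0.577, 0.002, -0.817]]
wrist_force: [0.4, 0.8, -2.2]
gripper_width: 0.488
```

Call:
arm_command(
  rows=[
    {"fingers":47,"travel":[0.12,0,-0.16],"roll":0},
    {"fingers":47,"travel":[0.23,0,-0.33],"roll":0},
    {"fingers":47,"travel":[0.23,0,-0.33],"roll":0},
    {"fingers":47,"travel":[0.0,0,-0.75],"roll":0},
    {"fingers":47,"travel":[-0.6,0,-1.6],"roll":0},
    {"fingers":47,"travel":[-1.6,0,-2.7],"roll":0},
    {"fingers":47,"travel":[-3.2,0,-4],"roll":0},
    {"fingers":47,"travel":[-4.8,0,-5.2],"roll":0},
    {"fingers":47,"travel":[-6.4,0,-6.3],"roll":0},
    {"fingers":47,"travel":[-7.6,0,-7.15],"roll":0},
  ],
)

```text
time_s: 23.5
tcp_pos: [0.6663, 0.1858, 0.0874]
ee_rot: [[0.006, -1.0, 0.003], [-0.817, -0.006, -0.576], [0.576, 0.001, -0.817]]
wrist_force: [-0.1, -0.1, -4.3]
gripper_width: 0.484
```

Call:
arm_command(
  rows=[
    {"fingers":47,"travel":[-0.8,0,-0.6],"roll":0},
    {"fingers":47,"travel":[-1.3,0,-0.95],"roll":0},
    {"fingers":47,"travel":[-1.33,0,-0.98],"roll":0},
    {"fingers":47,"travel":[-1.33,0,-0.98],"roll":0},
  ],
)

```text
time_s: 23.9
tcp_pos: [0.6659, 0.199, 0.0875]
ee_rot: [[0.004, -1.0, 0.0], [-0.817, -0.004, -0.577], [0.577, 0.002, -0.817]]
wrist_force: [0.0, 0.2, -3.2]
gripper_width: 0.486
```

```bash
python3 to.py; python3 - <<'E'
from h import *
from muf import muffit
muffit('wrist',.015,(.661,.098))
s,im,d=shot('wrist')
cv2.imwrite('pics/c5.png',cv2.resize(im[0:360,80:560,::-1],(800,600)))
E
```

```text
23.9 tcp [665.9  198.98  87.51] joints [ 39.73  43.99   0.21  27.72 -72.62 -54.18] F [ 0.03  0.18 -3.25] w 42.28707576930646 head -89.99610489278882 tilt 35.255341625918845 roll 0.2410001389866769
wrist 0.77 muffin [0.6607 0.0925] 0.0009740486807367395 468
```

View pics/c5.png

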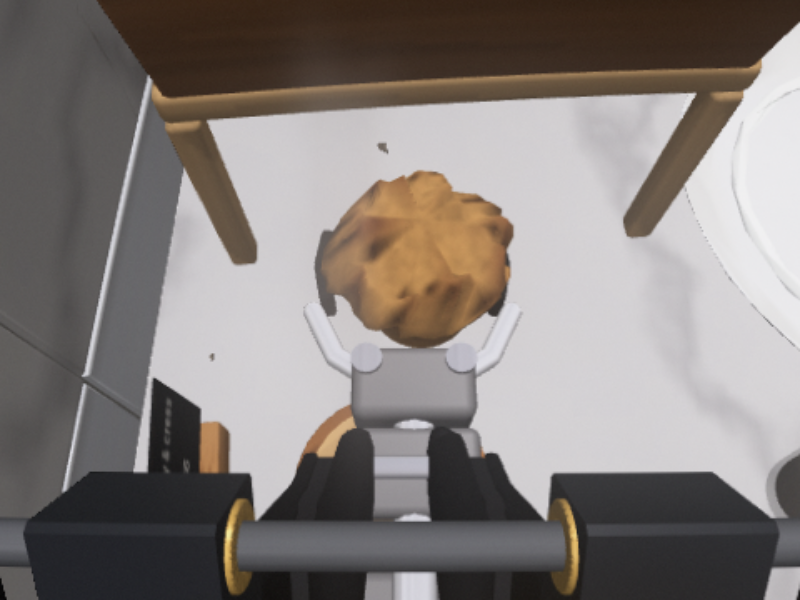

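The muffin sits upright between the jaws and is out of the riser, at (420,255) in the crop. I'll check its height before crossing the board.

```bash
python3 - <<'E'
from h import *
from scipy.optimize import least_squares
np.set_printoptions(precision=4,suppress=True)
for n in('wrist','top','scene'):
    s,im,d=shot(n); c=cut_out(n,'muffin_centre')
    for k in c[:2]:
        M=cloud(n,d,k['mask'],s); M=M[(abs(M[:,0]-.66)<.06)&(abs(M[:,1]-.095)<.06)]
        if len(M)<30: continue
        H=M[M[:,2]>.035]
        print(n,k['p'],len(M),'z pct',np.percentile(M[:,2],[1,50,99,100]),'xy',np.percentile(H[:,:2],[2,98],axis=0).ravel())
        L=M[M[:,2]<.06]
        if len(L)>50:
            r=lambda z:np.interp(z,[0,.025,.04],[.0225,.031,.038])
            f=least_squares(lambda p:np.hypot(L[:,0]-p[0],L[:,1]-p[1])-r(L[:,2]-p[2]),(.661,.095,.015),loss='soft_l1',f_scale=.002); print(f.x)
    J=cloud(n,d,d>0,s); 
    for nm,y0,y1 in(('hub',.145,.16),('foot',.255,.268)):
        q=J[(abs(J[:,0]-.661)<.012)&(J[:,1]>y0)&(J[:,1]<y1)&(J[:,2]>.01)]
        if len(q): print(nm,len(q),np.percentile(q[:,2],[10,50,90]))
E
```

```text
wrist 0.94 8732 z pct [0.0242 0.073  0.0811 0.0823] xy [0.6287 0.0688 0.6956 0.1282]
[0.6607 0.091  0.0101]
hub 873 [0.0583 0.0591 0.06  ]
top 0.96 1013 z pct [0.055  0.0731 0.0817 0.1809] xy [0.6245 0.0703 0.6948 0.1259]
[0.6606 0.0896 0.0118]
hub 101 [0.0573 0.0588 0.0607]
foot 239 [0.1724 0.2377 0.2451]
foot 115 [0.1335 0.1741 0.2382]
```

The muffin top is at z 0.0815, so it is lifted 15 mm and level. Next, over the board.

Call:
arm_command(
  rows=[
    {"fingers":47,"travel":[-0.7,-0.2,-0.5],"roll":0},
    {"fingers":47,"travel":[-2.2,-0.5,-1.55],"roll":0},
    {"fingers":47,"travel":[-4,-0.85,-2.8],"roll":0},
    {"fingers":47,"travel":[-5.6,-0.85,-3.95],"roll":0},
    {"fingers":47,"travel":[-6.6,-0.85,-4.65],"roll":0},
    {"fingers":47,"travel":[-6.8,-0.85,-4.8],"roll":0},
    {"fingers":47,"travel":[-6.8,-0.85,-4.8],"roll":0},
    {"fingers":47,"travel":[-6.8,-0.85,-4.8],"roll":0},
  ],
)

```text
time_s: 25.15
tcp_pos: [0.674, 0.2819, 0.0875]
ee_rot: [[0.004, -1.0, -0.0], [-0.816, -0.003, -0.577], [0.577, 0.003, -0.816]]
wrist_force: [-0.5, -1.0, -4.2]
gripper_width: 0.488
```

```bash
python3 to.py; cat > chk.py <<'E'
from h import *
import sys
from scipy.optimize import least_squares
np.set_printoptions(precision=4,suppress=True)
z0=float(sys.argv[1])
for n in('wrist','top'):
    s,im,d=shot(n); c=cut_out(n,'muffin_centre')
    for k in c[:2]:
        M=cloud(n,d,k['mask'],s); M=M[(abs(M[:,0]-.669)<.06)&(abs(M[:,1]-.18)<.06)&(M[:,2]<.1)]
        if len(M)<30: continue
        H=M[M[:,2]>z0+.028]; c2,r2=cv2.minEnclosingCircle((H[:,:2]*1000).astype(np.float32))
        print(n,k['p'],len(M),'ztop',np.percentile(M[:,2],99),'pct',np.percentile(H[:,:2],[1,99],axis=0).ravel(),'enc',c2,r2)
    for k in cut_out(n,'board_top')[:1]:
        B=cloud(n,d,k['mask'],s); B=B[(abs(B[:,2]-.008)<.004)&(np.hypot(B[:,0]-.669,B[:,1]-.18)<.052)]
        if len(B)<30: continue
        h=cv2.convexHull((B[:,:2]*1000).astype(np.float32))[:,0]
        print(n,'board',len(B),cv2.minEnclosingCircle(h))
E
python3 chk.py .015
```

```text
25.15 tcp [674.05 281.91  87.49] joints [ 44.16  48.66  10.91  24.91 -79.53 -54.52] F [-0.51 -1.   -4.18] w 42.45812874289823 head -90.0188922648711 tilt 35.26785387709907 roll 0.25845914054964036
wrist board 777 ((670.97216796875, 185.8913116455078), 40.447784423828125)
top 0.95 1138 ztop 0.08134345264284991 pct [0.6321 0.1413 0.7038 0.2091] enc (668.58984375, 175.42367553710938) 39.2598876953125
```

Call:
arm_command(
  rows=[
    {"fingers":47,"travel":[-0.2,-0.05,0.15],"roll":0},
    {"fingers":47,"travel":[-0.35,-0.05,0.35],"roll":0},
    {"fingers":47,"travel":[-0.45,-0.05,0.47],"roll":0},
    {"fingers":47,"travel":[-0.48,-0.05,0.52],"roll":0},
    {"fingers":47,"travel":[-0.48,-0.05,0.52],"roll":0},
  ],
)

```text
time_s: 25.95
tcp_pos: [0.6746, 0.2837, 0.0807]
ee_rot: [[0.005, -1.0, 0.001], [-0.816, -0.004, -0.577], [0.577, 0.002, -0.816]]
wrist_force: [-0.4, 0.1, -2.7]
gripper_width: 0.483
```

```bash
python3 to.py;python3 chk.py .008
```

```text
25.95 tcp [674.63 283.7   80.73] joints [ 44.23  49.13  10.87  24.96 -79.05 -54.79] F [-0.43  0.1  -2.67] w 42.03488634635293 head -89.91793969505026 tilt 35.2648224199289 roll 0.19533793329753998
wrist 0.76 8821 ztop 0.07425225528084847 pct [0.6349 0.1519 0.7064 0.2146] enc (670.6840209960938, 180.28196716308594) 41.17703628540039
wrist 0.38 845 ztop 0.04308954147407376 pct [0.6969 0.1611 0.716  0.2239] enc (702.8447875976562, 192.79544067382812) 34.09955978393555
wrist board 863 ((670.9345703125, 186.71231079101562), 39.22865295410156)
top 0.89 1130 ztop 0.07465240404186171 pct [0.6317 0.1434 0.7026 0.2103] enc (668.1188354492188, 178.146728515625) 38.46240234375
```

The muffin top is at 0.0745, so it stands on the board at (0.669,0.179). Opening the jaws slowly.

Call:
arm_command(
  rows=[
    {"fingers":50,"travel":[0,0.05,0.02],"roll":0},
    {"fingers":50,"travel":[0,0.08,0.02],"roll":0},
    {"fingers":52,"travel":[0,0.15,0.02],"roll":0},
    {"fingers":54,"travel":[0,0.23,0.02],"roll":0},
    {"fingers":56,"travel":[0,0.3,0.02],"roll":0},
    {"fingers":57,"travel":[0,0.34,0.02],"roll":0},
    {"fingers":57,"travel":[0,0.34,0.02],"roll":0},
    {"fingers":57,"travel":[0,0.34,0.02],"roll":0},
  ],
)

```text
time_s: 27.05
tcp_pos: [0.6713, 0.2835, 0.0804]
ee_rot: [[0.004, -1.0, 0.001], [-0.817, -0.004, -0.577], [0.577, 0.002, -0.817]]
wrist_force: [-0.4, 0.4, -3.3]
gripper_width: 0.574
```

```bash
python3 to.py '[671,300,81]' '[671,320,84]' '[671,335,190]' '[576,230,190]' '[576,215.4,90]';python3 chk.py .008;python3 - <<'E'
from h import *
s,im,d=shot('wrist')
cv2.imwrite('pics/c6.png',cv2.resize(im[0:360,80:560,::-1],(800,600)))
E
```

```text
27.05 tcp [671.33 283.54  80.41] joints [ 44.39  48.86  10.28  24.89 -78.79 -55.04] F [-0.38  0.39 -3.27] w 49.93277430186373 head -89.91102455039305 tilt 35.23087409430883 roll 0.18057741537586736
[671,300,81] cm [-1.31  0.03 -1.  ] rows 0.3294067872814352 ik 9.001022149845994e-10 [ 45.13  49.48  12.02  24.45 -80.04 -55.11]
[671,320,84] cm [-1.46 -0.01 -1.4 ] rows 0.40447496832313407 ik 4.579669976578771e-15 [ 46.16  50.49  14.82  23.83 -82.02 -55.13]
[671,335,190] cm [ 4.89  0.01 -9.52] rows 2.141121201613771 ik 1.4432899320127035e-14 [ 46.93  47.1   23.27  23.28 -93.14 -51.02]
[576,230,190] cm [8.53 9.54 6.05] rows 2.8319604517012604 ik 4.5075054799781356e-13 [ 46.7   33.04  -3.79  23.65 -81.13 -56.01]
[576,215.4,90] cm [-4.58 -0.01  9.01] rows 2.0212036018174913 ik 1.3877787807814457e-15 [ 45.67  37.97 -11.06  25.49 -69.73 -60.53]
wrist 0.84 8810 ztop 0.07405022241740826 pct [0.635  0.1521 0.7065 0.2147] enc (670.1774291992188, 178.1905517578125) 39.74232864379883
wrist board 1286 ((671.2213134765625, 181.55831909179688), 44.347110748291016)
top board 220 ((668.6065673828125, 179.18174743652344), 44.358062744140625)
```

View pics/c6.png

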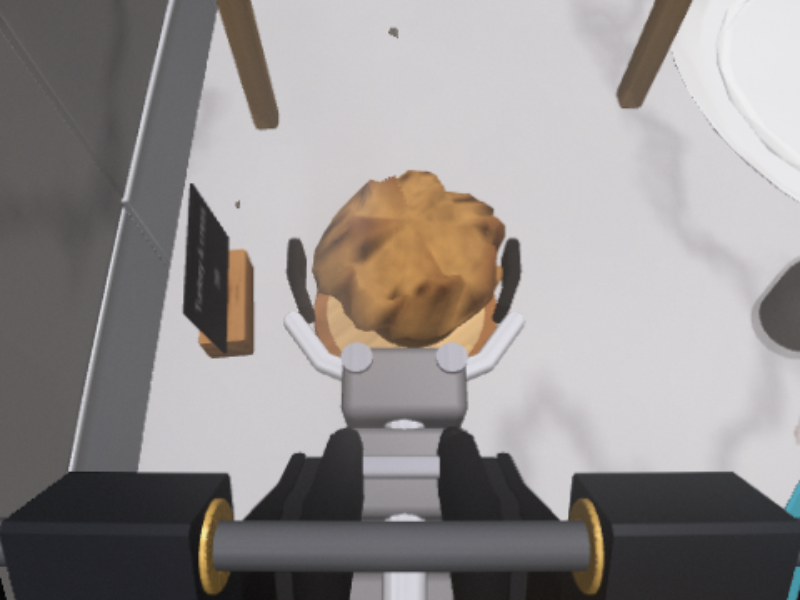

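Jaws are open and the muffin stands centred on the board, at (409,255) in the crop with the pads free on both sides. Backing off 20 mm (the cake stand limits more), then lifting.

Call:
arm_command(
  rows=[
    {"fingers":57.5,"travel":[-0.4,0.05,-0.28],"roll":0},
    {"fingers":57.5,"travel":[-1,0.1,-0.7],"roll":0},
    {"fingers":57.5,"travel":[-1.5,0.1,-1.05],"roll":0},
    {"fingers":57.5,"travel":[-1.63,0.1,-1.15],"roll":0},
    {"fingers":57.5,"travel":[-1.63,0.1,-1.15],"roll":0},
    {"fingers":57.5,"travel":[-1,0.1,-2],"roll":0},
    {"fingers":57.5,"travel":[0.2,0.1,-3.7],"roll":0},
    {"fingers":57.5,"travel":[1.5,0.1,-5.6],"roll":0},
    {"fingers":57.5,"travel":[2.5,0.1,-7],"roll":0},
    {"fingers":57.5,"travel":[3,0.1,-7.7],"roll":0},
  ],
)

```text
time_s: 28.4
tcp_pos: [0.671, 0.3037, 0.1636]
ee_rot: [[0.003, -1.0, 0.003], [-0.818, -0.004, -0.575], [0.575, -0.001, -0.818]]
wrist_force: [-0.6, -0.5, -3.4]
gripper_width: 0.577
```

Call:
arm_command(
  rows=[
    {"fingers":57.5,"travel":[0,0,0],"roll":0},
    {"fingers":57.5,"travel":[0,2,0],"roll":0},
    {"fingers":57.5,"travel":[0,5,0],"roll":0},
    {"fingers":57.5,"travel":[0,8,0],"roll":0},
    {"fingers":57.5,"travel":[0,9.3,0],"roll":0},
    {"fingers":57.5,"travel":[0,9.3,0],"roll":0},
  ],
)

```text
time_s: 29.0
tcp_pos: [0.5755, 0.303, 0.1603]
ee_rot: [[0.007, -1.0, 0.0], [-0.816, -0.006, -0.578], [0.578, 0.004, -0.816]]
wrist_force: [0.2, 0.2, -3.6]
gripper_width: 0.579
```

```bash
python3 to.py '[576.3,215.4,155]' '[576.3,215.4,75]' '[576.3,215.4,58.8]'; python3 chk.py .008
```

```text
29.0 tcp [575.53 303.03 160.26] joints [ 50.97  38.83   3.01  21.5  -83.49 -58.67] F [ 0.2   0.16 -3.59] w 50.34802458034745 head -89.98980941545244 tilt 35.312919025883566 roll 0.38916955675200726
[576.3,215.4,155] cm [ 6.85 -0.03  5.49] rows 1.7557527980344552 ik 8.326672684688674e-16 [ 45.76  34.16  -7.48  24.51 -76.54 -57.18]
[576.3,215.4,75] cm [-4.62 -0.03  6.53] rows 1.6 ik 1.3748697455777285e-11 [ 45.63  39.01 -11.65  25.79 -68.33 -61.11]
[576.3,215.4,58.8] cm [-0.94 -0.01  1.32] rows 0.32399999999999995 ik 4.157926857232772e-11 [ 45.59  40.11 -12.33  26.13 -66.72 -61.94]
wrist 0.87 4475 ztop 0.07424460117150097 pct [0.6377 0.1495 0.7043 0.2146] enc (670.4876098632812, 178.79627990722656) 39.571327209472656
wrist board 1749 ((670.2882690429688, 181.6215057373047), 44.627418518066406)
top 0.98 1103 ztop 0.07433415469882329 pct [0.6339 0.1434 0.7049 0.2115] enc (669.9185791015625, 178.05245971679688) 39.034881591796875
top board 220 ((665.75048828125, 179.8943328857422), 43.729251861572266)
```

The muffin is still upright on the board, its centre within about 2 mm of the board's. Laying the reacher down.

Call:
arm_command(
  rows=[
    {"fingers":57.5,"travel":[2,0,1.6],"roll":0},
    {"fingers":57.5,"travel":[5,0,4],"roll":0},
    {"fingers":57.5,"travel":[6.85,0,5.5],"roll":0},
    {"fingers":57.5,"travel":[5.5,0,7.4],"roll":0},
    {"fingers":57.5,"travel":[3.8,0,9.8],"roll":0},
    {"fingers":57.5,"travel":[2.4,0,11.8],"roll":0},
    {"fingers":57.5,"travel":[1.9,0,12.5],"roll":0},
    {"fingers":57.5,"travel":[1.6,0,13],"roll":0},
    {"fingers":57.5,"travel":[1.4,0,13.25],"roll":0},
    {"fingers":57.5,"travel":[1.4,0,13.25],"roll":0},
  ],
)

```text
time_s: 30.3
tcp_pos: [0.578, 0.2156, 0.0612]
ee_rot: [[0.004, -1.0, 0.002], [-0.817, -0.004, -0.576], [0.576, 0.001, -0.817]]
wrist_force: [0.2, -0.4, -4.0]
gripper_width: 0.58
```

```bash
python3 to.py '[576.3,215.4,58.5]'
```

```text
30.3 tcp [578.05 215.56  61.16] joints [ 45.68  40.21 -11.81  26.04 -66.96 -61.97] F [ 0.22 -0.39 -4.01] w 50.45436812059891 head -89.82196622474584 tilt 35.193327767578175 roll 0.08396258762084857
[576.3,215.4,58.5] cm [-0.14  0.17  0.23] rows 0.06376223077176225 ik 6.125992992278469e-13 [ 45.59  40.05 -12.46  26.18 -66.51 -62.15]
```

Call:
arm_command(
  rows=[
    {"fingers":57.5,"travel":[-0.05,0,0.08],"roll":0},
    {"fingers":57.5,"travel":[-0.1,0,0.15],"roll":0},
    {"fingers":57.5,"travel":[-0.15,0,0.2],"roll":0},
    {"fingers":57.5,"travel":[-0.15,0,0.22],"roll":0},
    {"fingers":57.5,"travel":[-0.15,0,0.22],"roll":0},
  ],
)

```text
time_s: 30.8
tcp_pos: [0.5778, 0.2154, 0.0585]
ee_rot: [[0.004, -1.0, 0.002], [-0.817, -0.004, -0.577], [0.577, 0.001, -0.817]]
wrist_force: [-0.9, 2.0, 0.2]
gripper_width: 0.577
```

```bash
python3 to.py
```

```text
30.8 tcp [577.78 215.42  58.55] joints [ 45.68  40.38 -11.96  26.1  -66.71 -62.11] F [-0.9   1.95  0.17] w 50.160199674760456 head -89.8331739251783 tilt 35.22386890043329 roll 0.11028272483102816
```

Call:
arm_command(
  rows=[
    {"fingers":62,"travel":[0,0,0],"roll":0},
    {"fingers":75,"travel":[0,0,0],"roll":0},
    {"fingers":90,"travel":[0,0,0],"roll":0},
    {"fingers":95,"travel":[0,0,0],"roll":0},
    {"fingers":95,"travel":[0,0,0],"roll":0},
    {"fingers":95,"travel":[0,0,0],"roll":0},
    {"fingers":95,"travel":[0,0,-1],"roll":0},
    {"fingers":95,"travel":[0,0,-3],"roll":0},
    {"fingers":95,"travel":[0,0,-6],"roll":0},
    {"fingers":95,"travel":[0,0,-10],"roll":0},
  ],
)

```text
time_s: 31.8
tcp_pos: [0.5768, 0.2726, 0.14]
ee_rot: [[0.005, -1.0, -0.002], [-0.816, -0.003, -0.579], [0.579, 0.004, -0.816]]
wrist_force: [0.9, 0.2, -0.6]
gripper_width: 0.947
```

Call:
arm_command(
  rows=[
    {"fingers":95,"travel":[3,0,-7],"roll":0},
    {"fingers":95,"travel":[5,2,-12],"roll":0},
    {"fingers":95,"travel":[5,2,-12],"roll":0},
    {"fingers":95,"travel":[5,2,-12],"roll":0},
    {"fingers":95,"travel":[5,2,-12],"roll":0},
  ],
)

```text
time_s: 32.3
tcp_pos: [0.5573, 0.3018, 0.2675]
ee_rot: [[0.004, -1.0, 0.002], [-0.818, -0.005, -0.575], [0.575, 0.001, -0.818]]
wrist_force: [-0.4, -1.0, -0.5]
gripper_width: 0.951
```

```bash
python3 to.py; python3 chk.py .008; python3 - <<'E'
from h import *
s,im,d=shot('top'); im2,d2=capture('wrist')
cv2.imwrite('pics/c8.png',np.hstack([cv2.resize(im[130:320,180:400,::-1],(400,345)),cv2.resize(im2[...,::-1],(400,345))]))
for l in ['shaker_centre','price_block_centre','reacher']: print(l,[(np.round(r['position'],3).tolist(),round(r['p'],2)) for r in search_frame('top',l)[:2]])
E
```

```text
32.3 tcp [557.25 301.77 267.48] joints [ 52.09  32.97   8.17  20.84 -93.88 -55.74] F [-0.41 -1.02 -0.51] w 82.7498828122277 head -89.80379765536844 tilt 35.102642962684016 roll 0.09433365684037666
wrist 0.72 2737 ztop 0.07411970802164602 pct [0.6333 0.1481 0.704  0.2143] enc (669.9376220703125, 178.35841369628906) 39.45241165161133
wrist board 1161 ((670.5881958007812, 181.49716186523438), 44.92408752441406)
top 0.76 1180 ztop 0.07465077649831633 pct [0.6327 0.1434 0.7048 0.2115] enc (669.1824951171875, 178.70835876464844) 39.249778747558594
top board 265 ((668.3933715820312, 178.87059020996094), 44.302345275878906)
shaker_centre [([0.482, 0.182, 0.084], 0.71), ([0.582, 0.194, 0.026], 0.3)]
price_block_centre [([0.754, 0.184, 0.029], 0.62)]
reacher [([0.576, 0.199, 0.024], 0.7)]
```

View pics/c8.png

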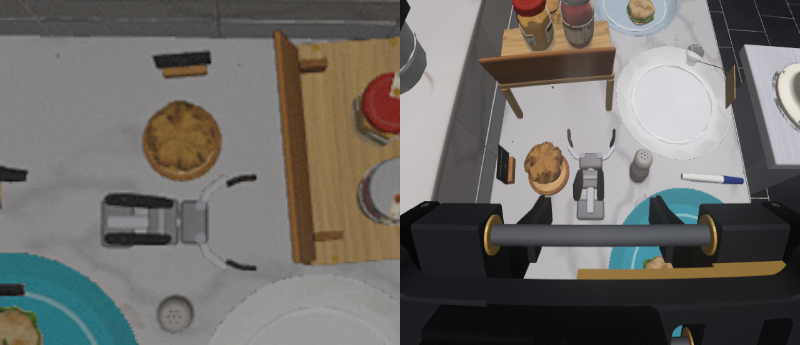

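The muffin stands centred on the board. The reacher lies flat and clear of it with its jaws open, and the shaker and price holder have not moved.

```bash
python3 -c "
from station import *
print(finish_job())"
```

```text
the job is handed in; nothing more can be done
None
```

The job is done and handed in at about 33 s of the 61 s allowed. The reacher's jaws took the muffin from under the riser and stood it upright in the middle of the round board. They then opened, and I laid the reacher flat on the table near where it started.

**Tilting the gripper:** The move commands have no tilt axis. I got the 35° lean by pushing the arm against its reach limit, where it gives way in orientation, and it kept that lean afterwards. This cost about 13 s before the pick-up.

**Last checks:**
- **Muffin:** its top is at z 0.074, as expected for standing on the 8 mm board. Its centre measured about (0.669, 0.178), against a board centre of (0.669, 0.180).
- **Reacher:** lying free and clear of the muffin and board in the last picture. The wrist force fell to about zero when it was set down.
- **Shaker and price holder:** within 3 mm of where they were first measured, which is inside the measuring error.
- **Disagreement:** the wrist and top cameras differed by 2–3 mm on the board's centre, within the calibration's stated error.

The squeeze stopped on the muffin at about 9.6 mm of trigger travel, just under the 10–12 mm expected. The muffin never slipped or tipped.

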